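# Load a pedal body into the marking press and press its treadle

## Task

Slide the mint-green pedal body up out of the slotted rack and stand it upright, fully down, in the black slotted nest of the marking press, and let go of it. Then push the press's red spring treadle, under the yellow barred guard, down to its stop with the gripper, hold it there for a second so that the stamp marks the part, and let the treadle come all the way back up. Leave the pedal body in the nest and everything else where it is.

Things in the scene. Friction and masses are not known exactly. Their poses are not given: they have to be found in the camera images.
- press: grey and blue marking press, fixed; base plate 240 (x) x 330 (y) x 12 mm high, origin at the centre of its underside, its front faces its own -x (towards the robot). It stands left or right, the rack on the other side. On its -y half (centre line y = -90 mm): red treadle under a yellow barred guard. On its +y half: the nest at x = -30, y = +90 mm, with the stamp behind it.
- nest (a point): centre of the floor of the black upright nest slot (20 mm above the table), axes as the press. Slot 14 mm wide along x, 110 mm long along y, 40 mm deep, with flared lips (about 25 mm wide at the mouth) up to 74 mm above the table. A seated pedal body has its bottom centre here and its thickness along x.
- treadle_pad (a point): centre of the top face of the treadle's red pad (40 mm front to back x 64 mm wide), which moves with the treadle. Raised it is about 70 mm above the table and slopes up towards the front; at the stop it is level at 45 mm. It lies 40 mm behind the guard's front lip (along the press's x).
- hood_lip (a point): middle of the lower front edge of the yellow barred guard that overhangs the treadle, 215 mm above the table, axes as the press. It is 12 mm thick, 100 mm wide (y) and reaches 225 mm back (+x); on its last 60 mm sits a blue head, top 260 mm above the table; carried by a column (50 mm wide) at the back only; open in front and at the sides.
- treadle_hinge (a point): on the treadle's hinge axis (along the press's y), 105 mm behind the pad's centre, 45 mm above the table
- treadle (a joint): angle of the treadle: 0 raised (rest, spring returned), 0.24 rad fully down at its stop. Its spring (with the linked stamp) takes about 6 N at the pad to start and 10 to 12 N at the stop.
- stamp_tip (a point): front of the brass-tipped stamp (26 mm across, axis 86 mm above the table), 32 mm behind the nest's middle at rest; it moves 20 mm towards the nest as the treadle goes down. Behind it stands its blue housing, 90 mm high, 50 mm square, its front 65 mm behind the nest's middle.
- rack: grey slotted rack, fixed, 170 (x, from -115 to +55 mm) x 130 (y) x 48 mm high, origin on its underside, 30 mm behind the middle slot; three slots along its y, at x = -80, -30 and +20 mm, each 14 mm wide, 112 mm long and 40 mm deep, floor at z = 8 mm
- pedal_mint: mint-green octagonal flat bicycle-pedal body with windows, 100 mm wide (y) x 115 mm high (z) x 10 mm thick (x), about 0.17 kg, the same either way round; its straight top and bottom bars are 64 mm long and 18 mm high; origin: centre of its bottom edge. Starts upright in one of the rack's slots.
- pedal_orange: orange octagonal flat bicycle-pedal body with windows, 100 mm wide (y) x 115 mm high (z) x 10 mm thick (x), about 0.17 kg, the same either way round; its straight top and bottom bars are 64 mm long and 18 mm high; origin: centre of its bottom edge. Starts upright in one of the rack's slots. To be left there.
- pedal_black: black octagonal flat bicycle-pedal body with windows, 100 mm wide (y) x 115 mm high (z) x 10 mm thick (x), about 0.17 kg, the same either way round; its straight top and bottom bars are 64 mm long and 18 mm high; origin: centre of its bottom edge. Starts upright in one of the rack's slots. To be left there.
- bowl_a: large steel bowl, 110 mm across, 45 mm high; bystander, origin at the centre of its underside
- bowl_b: small aluminium bowl, 90 mm across, 40 mm high; bystander, origin at the centre of its underside
- driver: screwdriver with yellow handle, 180 mm long, lying flat; bystander, origin at the centre of its underside (along its length x)
- bottle: blue bottle, 48 mm across, 140 mm high, standing; bystander, origin at the centre of its underside
- jar: amber jar with black cap, 70 mm across, 80 mm high; bystander, origin at the centre of its underside
- carton: cardboard carton 140 x 110 x 80 mm high; bystander, origin at the centre of its underside
Mind the look-alikes: they are no part of the job. Of the things that look like the pedal_mint, the largest one is meant.

How it is judged:
On the way, in this order (a step that is already met when the one before it is completed fails the run):
1. the mint pedal body is lifted clear of its slot (z of pedal_mint in the frame of rack above 0.052 m), for 0.1 s.
2. it stands fully down and upright in the nest, let go (horizontal distance between pedal_mint and nest below 0.012 m and z of pedal_mint in the frame of nest between -0.006 and 0.006 m and angle between pedal_mint's own z axis and vertical below 0.2 rad and angle between the x axis of pedal_mint and the x axis of press, either way round below 0.2 rad and contact force between pedal_mint and the fingers below 0.1 N), for 0.2 s.
3. the treadle is held down at its stop by the robot, with the part in the nest (horizontal distance between pedal_mint and nest below 0.012 m and z of pedal_mint in the frame of nest between -0.006 and 0.006 m and angle between pedal_mint's own z axis and vertical below 0.2 rad and angle between the x axis of pedal_mint and the x axis of press, either way round below 0.2 rad and value of joint treadle above 0.215 rad and contact force between treadle and anything else above 1 N), for 0.5 s.
At the end, for the whole second after the job is handed in: Mint body let go and at rest in the nest: bottom centre within 12 mm sideways and 6 mm in height of the nest floor's centre, within 0.2 rad of upright and of the nest's direction; treadle back up (below 0.03 rad); other pedal bodies and bystanders within 30 mm of their start (all of step 2 and linear speed of pedal_mint below 0.02 m/s and value of joint treadle below 0.03 rad and distance of each of pedal_orange, pedal_black, bowl_a, bowl_b, driver, bottle, jar, carton from where it was at the start of the episode below 0.03 m); the robot touches nothing.
It fails at once if another pedal body is displaced by more than 30 mm (distance of any of pedal_orange, pedal_black from where it was at the start of the episode above 0.03 m).
It fails at once if a bystander is displaced by more than 30 mm (distance of any of bowl_a, bowl_b, driver, bottle, jar, carton from where it was at the start of the episode above 0.03 m).
It also fails if it takes over 64 s, if anything falls off the work surface, if the arm or the gripper's body presses on something with over 40 N, if the wrist force passes 120 N, or if a joint passes its speed limit or range.

## Robot

A 6-joint arm with a two-finger parallel gripper is mounted at the origin on the work surface. World frame = base frame: x ahead of the robot, y to its left, z up, the work surface at z = 0. Lengths are in m, angles in rad, forces in N, time in s.
With the tool pointing down it reaches from about 0.3 to 0.875 m from the base axis. Payload 6.4 kg.
Tool frame: the origin (TCP) lies midway between the tips of the shut fingers; the grasp point (between the pads) lies 19 mm behind it; z points along the fingers, y is the line along which they close (so a half turn about z gives the same grasp; the last joint's range is limited). The gripper opens to 85 mm and grips with 20 to 120 N. Pads are 22 mm wide; open, the fingers measure 114 mm over their backs; the gripper's body (76 mm by 85 mm) begins 54 mm behind the grasp point. The pads swing forward as they close: fully open they stand 13 mm farther back than shut.
Start: joints at [1.11, 0.181, 1.607, -0, 1.354, -0.206], TCP at [0.145, 0.556, 0.231] pointing down, gripper open.
Joint ranges: [-2.99, 2.99], [-0.89, 2.07], [0.3, 2.58], [-1.14, 4.28], [0, 2.63], [-3.12, 3.12]. Speed limits (rad/s): [2.57, 2.57, 3.01, 3.14, 3.14, 3.14].

## Interface

Orientations are given as a unit quaternion [w, x, y, z].
In Python, from bench import ctrl, vision, workorder gives the robot as it stands. The module is installed in compiled form; this text tells all that it offers.
- The arm moves only by the tool servo_tool, never from a script. Its argument "steps" is a list of rows, each an object of numbers: "dx", "dy", "dz": the shift along the world's x, y, z as a fraction of full scale; "wx", "wy", "wz": the turn, a rotation vector about the world's x, y, z as a fraction of full scale. A call has exactly 5 rows; each row is the pose to reach, as a shift and turn from the pose commanded when the call began, turning the shorter way round; what a row does not reach only later rows make up. Full scale, the value 1, is 100 mm for a shift and pi rad for a turn. A row lasts 1/12 s, in which the tool goes at most 41.7 mm and 7.16 degrees, less where a joint would pass 70% of its speed; a pose out of reach is approached as far as the arm can. A call with a number of a shift or a turn outside -1 to 1 is refused whole. A call with a gripper value outside its range is refused whole. "jaw" is the opening, from 0 (shut) to 1 (fully open), set as the call begins (left out, the last holds). The fingers move at their own pace and stop on an object; the grip force is fixed at half the most. Time passes only in rows, so rows that repeat a pose let the fingers close, or fill a call up. It gives the time, the measured TCP pose, the force, the opening and the grip force at its end, in the units of the state.
- ctrl.get_obs(): the state, without advancing time (a new reading comes with each control period).
- vision.camera(name): name is "scene" or "top" or "wrist"; returns a dict with "frame" (384x512x3 uint8, red, green, blue), "vfov" (degrees; the focal length in pixels is half the picture's height over the tangent of half this angle, whatever the lens; pixels are square), "cx", "cy" (the principal point, pixels), "camera_from_world" (4x4, takes a point from world to camera coordinates). Camera axes: x right, y up, looking along -z (the intrinsics and any distortion apply to the point x, -y, -z); pixel columns grow to the right and rows downward; lengths in m; the calibration is good to about 2 mm. The wrist camera is an equidistant fisheye: a pixel r from the principal point sees the ray r / f radians off the axis. A picture is of the moment at which its call begins. There is no depth.
- workorder.hand_in(): hands the job in; it is judged then, once.
The state is a dict: "time_s": time; "q": joint angles; "dq": joint speeds; "joint_efforts": joint torques, N m; "eef_pos": TCP position; "eef_rot": TCP orientation; "wrist_force": force on the tool from outside, world axes, zero at the start; "torque": the same for the moment, N m; "opening": opening from 0.0 (shut) to 1.0 (fully open); "grasp_force": force on a finger pad.
Only numpy, scipy, OpenCV 4.12 (cv2) and the standard library are available. Lean on these libraries where they do the work, as an engineer would, in place of code of your own. Each camera call takes 0.05 s, during which the arm holds its last target. There are 200 camera calls.

## Working session

There is one attempt and no reset: what is moved stays moved. The work goes in short steps, Python scripts to look and compute and a tool call to move; the robot and the scene stay as the last step left them, time stands still between calls to the robot, and variables do not carry over. Pictures are saved under pics/ and viewed, at most 12 in all, crops included, and the job is handed in when it is done.

Besides the shell and the picture viewer there is one more tool, called after "Emit:" as a command line: name --argument value ..., lists and objects as JSON in quotes. servo_tool: Moves the arm, as the interface text tells. Its arguments: {"type":"object","properties":{"steps":{"type":"array","items":{"type":"object","properties":{"dx":{"type":"number"},"dy":{"type":"number"},"dz":{"type":"number"},"wx":{"type":"number"},"wy":{"type":"number"},"wz":{"type":"number"}}}},"jaw":{"type":"number"}},"required":["steps"]}

```bash
mkdir -p pics; cat > h.py <<'E'
import numpy as np, cv2
from bench import ctrl, vision, workorder
def snap(n,f):
    c=vision.camera(n); cv2.imwrite('pics/'+f,c['frame'][:,:,::-1]); np.save('pics/'+f+'.npy',{k:v for k,v in c.items()},allow_pickle=True); return c
def load(f): return np.load('pics/'+f+'.npy',allow_pickle=True).item()
def foc(c): return c['frame'].shape[0]/2/np.tan(np.radians(c['vfov'])/2)
def proj(c,P,fish=False):
    P=np.atleast_2d(P); M=c['camera_from_world']; p=P@M[:3,:3].T+M[:3,3]; x,y,z=p[:,0],-p[:,1],-p[:,2]; f=foc(c)
    if fish:
        r=np.hypot(x,y); t=np.arctan2(r,z); return np.c_[c['cx']+f*t*x/r,c['cy']+f*t*y/r]
    return np.c_[c['cx']+f*x/z,c['cy']+f*y/z]
def back(c,uv,h,fish=False):
    M=c['camera_from_world'];R=M[:3,:3];o=-R.T@M[:3,3];out=[]
    for u,v in np.atleast_2d(uv):
        a,b=(u-c['cx'])/foc(c),(v-c['cy'])/foc(c)
        if fish:
            r=np.hypot(a,b); s=np.sin(r)/max(r,1e-9); d=np.array([a*s,-b*s,-np.cos(r)])
        else: d=np.array([a,-b,-1])
        w=R.T@d; out.append(o+w*(h-o[2])/w[2])
    return np.array(out)
E
python3 - <<'E'
from h import *
for n in ['top','scene']:
    c=snap(n,n+'0.png'); M=c['camera_from_world']; print(n,c['vfov'],c['cx'],c['cy'],-M[:3,:3].T@M[:3,3])
    print(M.round(3))
s=ctrl.get_obs(); print(s['time_s'],s['eef_pos'],s['eef_rot'],s['opening'])
E
```

```text
top 46.95095328142238 252.18127115621715 189.88787384121747 [ 0.41666435 -0.09226259  1.44546143]
[[ 0.014 -1.     0.004 -0.104]
 [ 0.992  0.015  0.127 -0.596]
 [-0.127  0.002  0.992 -1.381]
 [ 0.     0.     0.     1.   ]]
scene 42.06733972776457 257.61733264504596 197.19545842012977 [1.39391039 0.37574512 1.29807368]
[[-0.515  0.857  0.014  0.377]
 [-0.652 -0.403  0.643  0.226]
 [ 0.556  0.322  0.766 -1.891]
 [ 0.     0.     0.     1.   ]]
0.1 [0.14470233 0.5560092  0.23047944] [-2.69656661e-04  1.27062711e-01  9.91894380e-01 -7.29825833e-04] 1.0008056074127365
```

View pics/top0.png

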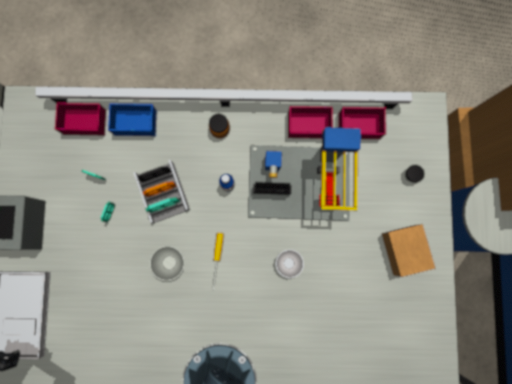

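View pics/scene0.png

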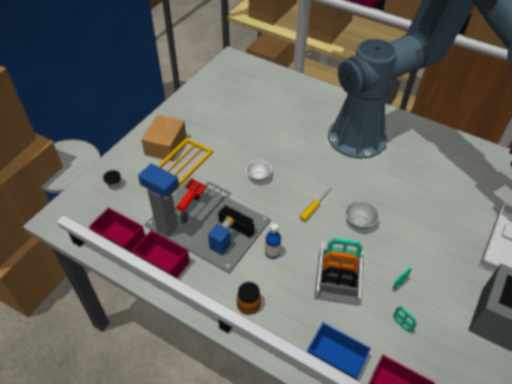

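The mint candidates in the top image are the body in the rack's front slot (163,203) and two small green ones at (93,175) and (108,211). The one in the rack is the largest and stands upright in a slot, so it fits the description. I'll check it in one enlarged crop.

```bash
python3 - <<'E'
from h import *
t=load('top0.png')['frame'][:,:,::-1]; s=load('scene0.png')['frame'][:,:,::-1]
a=cv2.resize(t[140:240,80:200],None,fx=5,fy=5,interpolation=cv2.INTER_CUBIC)[:, :600]
b=cv2.resize(t[125:235,240:370],None,fx=5,fy=5,interpolation=cv2.INTER_CUBIC)
cv2.imwrite('pics/cropA.png',a); cv2.imwrite('pics/cropB.png',b)
E
```

```text
(no output)
```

View pics/cropA.png

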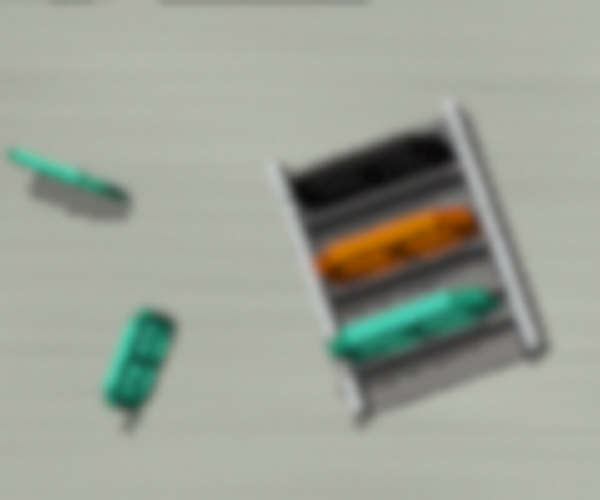

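View pics/cropB.png

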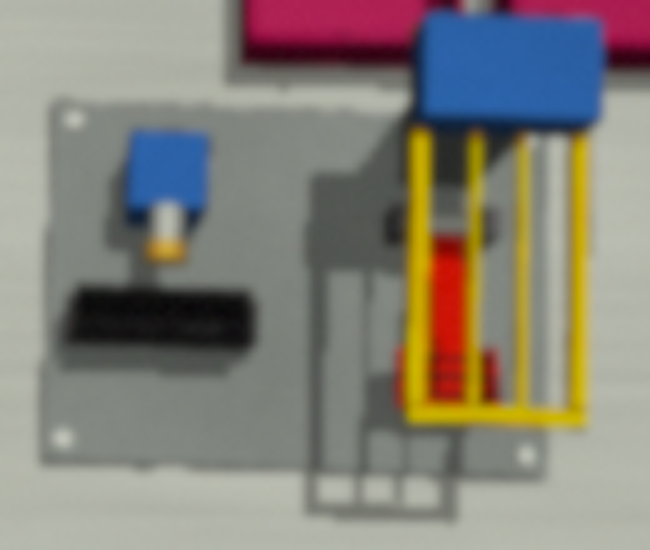

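The crop confirms it: the mint body in the front slot is about 33 px wide, and the other two are roughly 25 px long and loose on the table. Next I fit the poses of the rack and press.

```bash
cat > fit.py <<'E'
from h import *
from scipy.optimize import least_squares
c=load('top0.png')
A=lambda L:np.array(L)/5+[80,140]-.4
B=lambda L:np.array(L)/5+[240,125]-.4
def world(p,P):
    P=np.array(P,float);cs,s=np.cos(p[2]),np.sin(p[2]); return np.c_[p[0]+cs*P[:,0]-s*P[:,1],p[1]+s*P[:,0]+cs*P[:,1],P[:,2]]
def fit(P,uv,x0):
    r=least_squares(lambda p:(proj(c,world(p,P))-uv).ravel(),x0,loss='soft_l1'); print(r.x.round(4),(r.fun.reshape(-1,2)).round(1).tolist()); return r.x
rack=fit([[.055,.065,.048],[.055,-.065,.048],[-.115,-.065,.048],[-.115,.065,.048]],A([[275,165],[450,100],[540,345],[360,408]]),[.6,.25,.3])
press=fit([[.12,.165,.012],[-.12,.165,.012],[-.12,-.165,.012]],B([[53,103],[40,462],[545,478]]),[.6,-.2,0])
E
python3 - <<'E'
from fit import *
# hints: hood and blue head, nest
names={'lip':[-.12,-.09,.215]}
print('nest',world(press,[[-.03,.09,.02]]))
b=lambda p:((p+.4-[240,125])*5).round()
print('nest mouth corners',b(proj(c,world(press,[[-.03+sx*.0125,.09+sy*.055,.074] for sx in(-1,1) for sy in(-1,1)]))))
print('lip edge front world if pixels:',back(c,B([[407,424],[587,426]]),.215), 'head top',back(c,B([[425,10],[605,15],[600,122],[418,112]]),.26))
L=np.linalg.inv(np.array([[np.cos(press[2]),-np.sin(press[2])],[np.sin(press[2]),np.cos(press[2])]]))
for n,uv,h in[('lip',B([[407,424],[587,426]]),.215),('head',B([[425,10],[605,15],[600,122],[418,112]]),.26),('nestmouth',B([[78,288],[255,292]]),.074),('pad',B([[400,405],[497,405],[497,348],[400,348]]),.07),('mintends',A([[333,350],[500,298]]),.066)]:
    P=back(c,uv,h)[:,:2]; print(n,((P-press[:2])@L.T).round(3).tolist(), P.round(3).tolist())
Lr=np.array([[np.cos(rack[2]),np.sin(rack[2])],[-np.sin(rack[2]),np.cos(rack[2])]])
print('mint in rack',(back(c,A([[333,350],[500,298]]),.066)[:,:2]-rack[:2])@Lr.T)
s=load('scene0.png');im=s['frame'][:,:,::-1].copy()
P=world(rack,[[.055,.065,.048],[.055,-.065,.048],[-.115,-.065,.048],[-.115,.065,.048],[-.08,.032,.123],[-.08,-.032,.123]]);Q=world(press,[[.12,.165,.012],[-.12,.165,.012],[-.12,-.165,.012],[.12,-.165,.012],[-.03,.145,.074],[-.03,.035,.074],[-.12,-.14,.215],[-.12,-.04,.215]])
im=cv2.resize(im,None,fx=3,fy=3,interpolation=cv2.INTER_CUBIC)
for p in proj(s,np.r_[P,Q]): cv2.circle(im,tuple(int(v) for v in (p+.5)*3-.5),3,(255,0,255),-1)
cv2.imwrite('pics/ov.png',im[380:920,360:1110])
E
```

```text
[0.6178 0.2058 0.369 ] [[-1.6, 0.1], [1.9, -0.8], [1.4, -0.3], [-1.6, 1.4]]
[ 0.628  -0.2488 -0.0179] [[-0.3, -0.5], [-0.2, 0.1], [0.5, 0.2]]
nest [[ 0.59960543 -0.15824556  0.02      ]]
nest mouth corners [[251. 339.]
 [ 75. 333.]
 [251. 300.]
 [ 76. 294.]]
lip edge front world if pixels: [[ 0.52221962 -0.28817462  0.215     ]
 [ 0.52256439 -0.38876592  0.215     ]] head top [[ 0.74730573 -0.29221327  0.26      ]
 [ 0.74600184 -0.39147329  0.26      ]
 [ 0.68576364 -0.38771029  0.26      ]
 [ 0.6898426  -0.28799611  0.26      ]]
lip [[-0.105, -0.041], [-0.103, -0.142]] [[0.522, -0.288], [0.523, -0.389]]
head [[0.12, -0.041], [0.121, -0.141], [0.06, -0.138], [0.063, -0.038]] [[0.747, -0.292], [0.746, -0.391], [0.686, -0.388], [0.69, -0.288]]
nestmouth [[-0.014, 0.144], [-0.013, 0.033]] [[0.617, -0.105], [0.616, -0.216]]
pad [[-0.08, -0.06], [-0.078, -0.12], [-0.043, -0.12], [-0.045, -0.059]] [[0.546, -0.307], [0.547, -0.368], [0.583, -0.368], [0.582, -0.307]]
mintends [[-0.11, 0.481], [-0.074, 0.379]] [[0.526, 0.235], [0.561, 0.131]]
mint in rack [[-0.07481412  0.05983677]
 [-0.08012975 -0.04869203]]
```

View pics/ov.png

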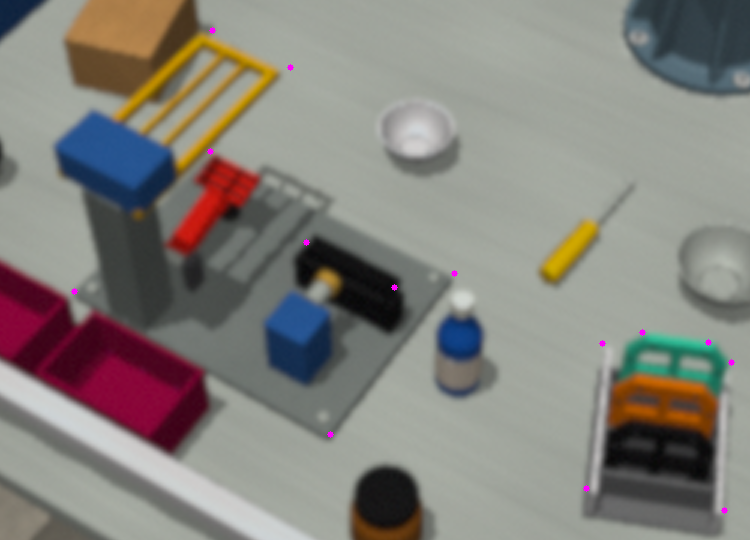

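The press residuals are under 0.6 px. The lip comes out at x = -105 mm and the pad at x = -65 mm in the press frame, and the nest mouth spans y = 33 to 144 mm, all as described. The mint body is near (0.543, 0.18) with yaw about 0.37, in the front slot at rack x = -80 mm. I'm moving above it with the jaw partly open.

Emit:
servo_tool --jaw 0.35 --steps '[{"dx": 0.2,"dy": -0.19,"dz": 0.05,"wz": -0.03},{"dx": 0.4,"dy": -0.38,"dz": 0.1,"wz": -0.06},{"dx": 0.6,"dy": -0.57,"dz": 0.15,"wz": -0.09},{"dx": 0.8,"dy": -0.76,"dz": 0.2,"wz": -0.12},{"dx": 1,"dy": -0.95,"dz": 0.25,"wz": -0.15}]'

```text
$.steps[0]: bad value
```

Emit:
servo_tool --steps '[{"dx": 0.2,"dy": -0.19,"wz": -0.03},{"dx": 0.4,"dy": -0.38,"wz": -0.06},{"dx": 0.6,"dy": -0.57,"wz": -0.09},{"dx": 0.8,"dy": -0.76,"wz": -0.12},{"dx": 1,"dy": -0.95,"wz": -0.15}]'

```text
$.steps[0]: bad value
```

Emit:
servo_tool --steps '[{"dx": 0.2,"dy": -0.19},{"dx": 0.4,"dy": -0.38},{"dx": 0.6,"dy": -0.57},{"dx": 0.8,"dy": -0.76},{"dx": 1,"dy": -0.95}]'

```text
$.steps[0]: bad value
```

Emit:
servo_tool --steps '[{"dx": 0.2,"dy": -0.19},{"dx": 0.4,"dy": -0.38},{"dx": 0.6,"dy": -0.57},{"dx": 0.8,"dy": -0.76},{"dx": 0.98,"dy": -0.95}]'

```text
$.steps[0]: bad value
```

Emit:
servo_tool --jaw 0.35 --steps '[{"dx": 0.2,"dy": -0.19,"dz": 0.05,"wx": 0,"wy": 0,"wz": -0.03},{"dx": 0.4,"dy": -0.38,"dz": 0.1,"wx": 0,"wy": 0,"wz": -0.06},{"dx": 0.6,"dy": -0.57,"dz": 0.15,"wx": 0,"wy": 0,"wz": -0.09},{"dx": 0.8,"dy": -0.76,"dz": 0.2,"wx": 0,"wy": 0,"wz": -0.12},{"dx": 1,"dy": -0.95,"dz": 0.25,"wx": 0,"wy": 0,"wz": -0.15}]'

```text
time_s: 0.52
eef_pos: [0.2454, 0.4603, 0.2561]
eef_rot: [-0.0, 0.357, 0.934, -0.0]
wrist_force: [0.5, -0.4, -0.3]
opening: 0.352
grasp_force: 0.0
```

Emit:
servo_tool --steps '[{"dx": 0.2,"dy": -0.19,"dz": 0,"wx": 0,"wy": 0,"wz": -0.03},{"dx": 0.4,"dy": -0.38,"dz": 0,"wx": 0,"wy": 0,"wz": -0.06},{"dx": 0.6,"dy": -0.57,"dz": 0,"wx": 0,"wy": 0,"wz": -0.09},{"dx": 0.8,"dy": -0.76,"dz": 0,"wx": 0,"wy": 0,"wz": -0.12},{"dx": 1,"dy": -0.95,"dz": 0,"wx": 0,"wy": 0,"wz": -0.15}]'

```text
time_s: 0.93
eef_pos: [0.3455, 0.3653, 0.256]
eef_rot: [-0.0, 0.565, 0.825, -0.0]
wrist_force: [0.2, 0.1, 0.7]
opening: 0.35
grasp_force: 0.0
```

Emit:
servo_tool --steps '[{"dx": 0.2,"dy": -0.19,"dz": 0,"wx": 0,"wy": 0,"wz": 0},{"dx": 0.4,"dy": -0.38,"dz": 0,"wx": 0,"wy": 0,"wz": 0},{"dx": 0.6,"dy": -0.57,"dz": 0,"wx": 0,"wy": 0,"wz": 0},{"dx": 0.8,"dy": -0.76,"dz": 0,"wx": 0,"wy": 0,"wz": 0},{"dx": 1,"dy": -0.95,"dz": 0,"wx": 0,"wy": 0,"wz": 0}]'

```text
time_s: 1.35
eef_pos: [0.4455, 0.2703, 0.2559]
eef_rot: [-0.0, 0.564, 0.826, -0.0]
wrist_force: [0.4, 1.2, 0.2]
opening: 0.345
grasp_force: 0.0
```

Emit:
servo_tool --steps '[{"dx": 0.2,"dy": -0.19,"dz": 0,"wx": 0,"wy": 0,"wz": 0},{"dx": 0.4,"dy": -0.38,"dz": 0,"wx": 0,"wy": 0,"wz": 0},{"dx": 0.6,"dy": -0.57,"dz": 0,"wx": 0,"wy": 0,"wz": 0},{"dx": 0.8,"dy": -0.76,"dz": 0,"wx": 0,"wy": 0,"wz": 0},{"dx": 0.98,"dy": -0.95,"dz": 0,"wx": 0,"wy": 0,"wz": 0}]'

```text
time_s: 1.77
eef_pos: [0.5437, 0.1753, 0.2558]
eef_rot: [-0.0, 0.564, 0.826, -0.0]
wrist_force: [0.9, 0.4, 0.3]
opening: 0.352
grasp_force: 0.0
```

```bash
python3 - <<'E'
from h import *
c=snap('wrist','w1.png'); print(c['vfov'],c['cx'],c['cy'],foc(c))
M=c['camera_from_world'];print(-M[:3,:3].T@M[:3,3],ctrl.get_obs()['eef_pos'])
cv2.imwrite('pics/w1b.png',cv2.resize(c['frame'][:,:,::-1],None,fx=1.5,fy=1.5))
E
```

```text
65.70646984690485 256.305812914154 187.42138491342754 297.3186396354542
[0.51577076 0.24467888 0.39871249] [0.54657684 0.17172226 0.25575811]
```

View pics/w1b.png

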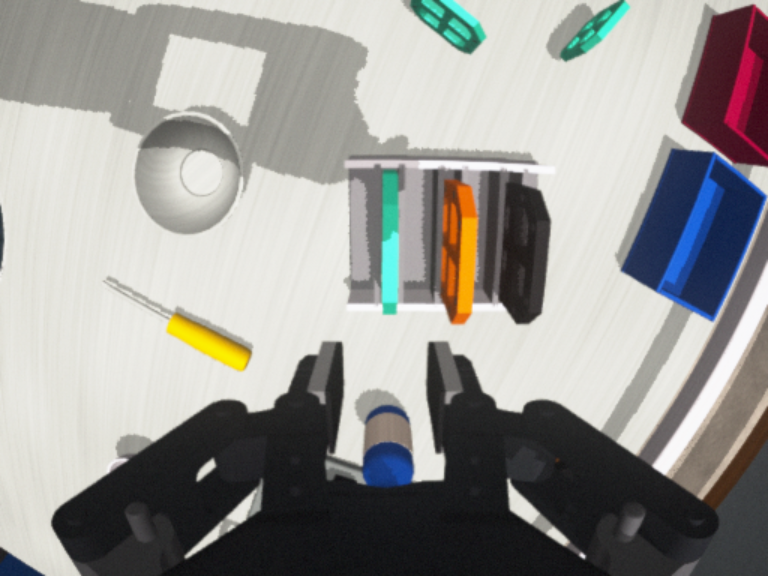

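The wrist view shows the mint body as the thin strip at u 383–397, v 170–313 (1.5x pixels), nearly edge on, with the orange and black bodies to its right. Next I refine its pose from its mask.

```bash
python3 - <<'E'
from fit import *
w=load('w1.png'); f=w['frame']; hsv=cv2.cvtColor(f,cv2.COLOR_RGB2HSV)
m=cv2.inRange(hsv,(70,100,60),(95,255,255)); n,l,st,ce=cv2.connectedComponentsWithStats(m)
i=[k for k in range(1,n) if 240<ce[k][0]<290 and 100<ce[k][1]<220 and st[k][4]>100]; print(st[i],ce[i])
k=max(i,key=lambda k:st[k][4])
for v in range(st[k][1],st[k][1]+st[k][3],8):
    u=np.where(l[v]==k)[0]; print(v,u.min(),u.max(),hsv[v,(u.min()+u.max())//2])
def pts(p,xo=-.08): return world(p,[[xo+s*.005,y,z] for y,z in((.032,.123),(-.032,.123),(.05,.087),(-.05,.087)) for s in(-1,1)])
print('pred',proj(w,pts(rack),True).round(1).tolist())
# rack wall top corners in wrist view
print('rackcorners',(proj(w,world(rack,[[.055,.065,.048],[.055,-.065,.048],[-.115,-.065,.048],[-.115,.065,.048]]),True)*1.5).round(0).tolist())
s=ctrl.get_obs();print(s['eef_pos'],s['eef_rot'],s['q'],s['time_s'])
E
```

```text
[0.6178 0.2058 0.369 ] [[-1.6, 0.1], [1.9, -0.8], [1.4, -0.3], [-1.6, 1.4]]
[ 0.628  -0.2488 -0.0179] [[-0.3, -0.5], [-0.2, 0.1], [0.5, 0.2]]
[[ 254  113   12   97 1006]] [[259.5526839  160.52087475]]
113 256 262 [ 80 111 124]
121 255 265 [ 82 189 178]
129 255 264 [ 82 200 175]
137 255 265 [ 82 188 197]
145 255 265 [ 83 192 198]
153 255 264 [ 82 195 196]
161 255 264 [ 88 152 251]
169 255 264 [ 88 153 250]
177 254 264 [ 88 158 250]
185 255 264 [ 88 157 251]
193 254 264 [ 88 153 251]
201 255 264 [ 86 173 242]
209 256 262 [ 79 111 211]
pred [[252.1, 143.9], [262.8, 143.9], [252.1, 208.2], [262.1, 208.2], [252.7, 121.9], [262.3, 121.9], [252.5, 211.7], [261.4, 211.8]]
rackcorners [[552.0, 167.0], [539.0, 316.0], [344.0, 317.0], [341.0, 160.0]]
[0.54657684 0.17172226 0.25575811] [ 1.22064174e-03  5.64771725e-01  8.25246079e-01 -5.63144363e-04] [ 0.09870492  0.15573981  1.58572184 -0.0024692   1.39898712 -0.27135619] 1.8167
```

The mint centre is (0.543, 0.183) with yaw 0.369, pushed about 5 mm towards +y in its slot. The top and wrist views agree, so I descend.

Emit:
servo_tool --steps '[{"dx": 0,"dy": 0.07,"dz": -0.2,"wx": 0,"wy": 0,"wz": 0},{"dx": 0,"dy": 0.07,"dz": -0.4,"wx": 0,"wy": 0,"wz": 0},{"dx": 0,"dy": 0.07,"dz": -0.6,"wx": 0,"wy": 0,"wz": 0},{"dx": 0,"dy": 0.07,"dz": -0.8,"wx": 0,"wy": 0,"wz": 0},{"dx": 0,"dy": 0.07,"dz": -0.9,"wx": 0,"wy": 0,"wz": 0}]'

```text
time_s: 2.23
eef_pos: [0.541, 0.1833, 0.1631]
eef_rot: [-0.002, 0.564, 0.826, -0.002]
wrist_force: [-0.6, -0.7, -1.2]
opening: 0.35
grasp_force: 0.0
```

Emit:
servo_tool --steps '[{"dx": 0,"dy": 0,"dz": 0,"wx": 0,"wy": 0,"wz": 0},{"dx": 0,"dy": 0,"dz": 0,"wx": 0,"wy": 0,"wz": 0},{"dx": 0,"dy": 0,"dz": 0,"wx": 0,"wy": 0,"wz": 0},{"dx": 0,"dy": 0,"dz": 0,"wx": 0,"wy": 0,"wz": 0},{"dx": 0,"dy": 0,"dz": 0,"wx": 0,"wy": 0,"wz": 0}]'

```text
time_s: 2.65
eef_pos: [0.5437, 0.1836, 0.1677]
eef_rot: [0.001, 0.563, 0.826, 0.001]
wrist_force: [0.1, 0.3, -1.4]
opening: 0.348
grasp_force: 0.0
```

```bash
python3 - <<'E'
from h import *
c=snap('wrist','w2.png'); s=ctrl.get_obs(); print(s['eef_pos'],s['eef_rot'],s['wrist_force'])
hsv=cv2.cvtColor(c['frame'],cv2.COLOR_RGB2HSV); m=cv2.inRange(hsv,(70,100,60),(95,255,255))
n,l,st,ce=cv2.connectedComponentsWithStats(m); print([(st[k].tolist()) for k in range(1,n) if st[k][4]>100])
cv2.imwrite('pics/w2b.png',cv2.resize(c['frame'][:,:,::-1],None,fx=1.5,fy=1.5))
E
```

```text
[0.54356986 0.18358049 0.16746373] [7.41134654e-04 5.63499785e-01 8.26115620e-01 6.51966968e-04] [-0.08033067  0.7345108  -0.00077163]
[[289, 0, 54, 25, 755], [400, 0, 53, 33, 881], [249, 125, 16, 132, 1929]]
```

View pics/w2b.png

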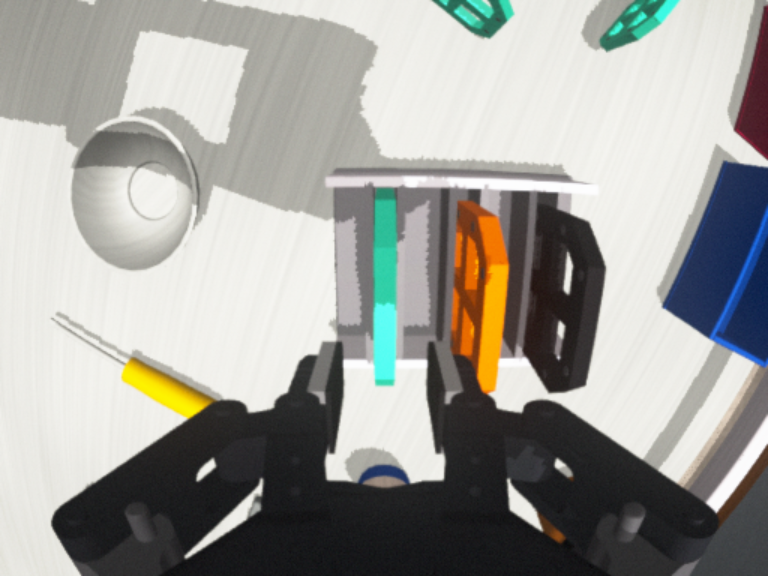

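The mint strip (u 375–397) is centred between the fingers (343–427), and the orange body is clear of them. I go down and close.

Emit:
servo_tool --steps '[{"dx": 0,"dy": 0,"dz": -0.2,"wx": 0,"wy": 0,"wz": 0},{"dx": 0,"dy": 0,"dz": -0.4,"wx": 0,"wy": 0,"wz": 0},{"dx": 0,"dy": 0,"dz": -0.6,"wx": 0,"wy": 0,"wz": 0},{"dx": 0,"dy": 0,"dz": -0.74,"wx": 0,"wy": 0,"wz": 0},{"dx": 0,"dy": 0,"dz": -0.74,"wx": 0,"wy": 0,"wz": 0}]'

```text
time_s: 3.12
eef_pos: [0.5408, 0.1831, 0.0895]
eef_rot: [-0.002, 0.564, 0.826, -0.002]
wrist_force: [-0.8, -0.8, 0.4]
opening: 0.349
grasp_force: 0.0
```

Emit:
servo_tool --jaw 0 --steps '[{"dx": 0,"dy": 0,"dz": 0,"wx": 0,"wy": 0,"wz": 0},{"dx": 0,"dy": 0,"dz": 0,"wx": 0,"wy": 0,"wz": 0},{"dx": 0,"dy": 0,"dz": 0,"wx": 0,"wy": 0,"wz": 0},{"dx": 0,"dy": 0,"dz": 0,"wx": 0,"wy": 0,"wz": 0},{"dx": 0,"dy": 0,"dz": 0,"wx": 0,"wy": 0,"wz": 0}]'

```text
time_s: 3.53
eef_pos: [0.5437, 0.1836, 0.0935]
eef_rot: [0.001, 0.564, 0.826, 0.001]
wrist_force: [-0.4, 0.7, 2.1]
opening: 0.107
grasp_force: 61.4
```

Gripped (9 mm opening, 61 N). Lifting.

Emit:
servo_tool --steps '[{"dx": 0,"dy": 0,"dz": 0.12,"wx": 0,"wy": 0,"wz": 0},{"dx": 0,"dy": 0,"dz": 0.28,"wx": 0,"wy": 0,"wz": 0},{"dx": 0,"dy": 0,"dz": 0.48,"wx": 0,"wy": 0,"wz": 0},{"dx": 0,"dy": 0,"dz": 0.68,"wx": 0,"wy": 0,"wz": 0},{"dx": 0,"dy": 0,"dz": 0.88,"wx": 0,"wy": 0,"wz": 0}]'

```text
time_s: 3.95
eef_pos: [0.5427, 0.1835, 0.182]
eef_rot: [0.0, 0.563, 0.826, -0.0]
wrist_force: [0.7, 0.4, -1.5]
opening: 0.109
grasp_force: 60.7
```

Emit:
servo_tool --steps '[{"dx": 0,"dy": 0,"dz": 0.2,"wx": 0,"wy": 0,"wz": 0},{"dx": 0,"dy": 0,"dz": 0.4,"wx": 0,"wy": 0,"wz": 0},{"dx": 0,"dy": 0,"dz": 0.6,"wx": 0,"wy": 0,"wz": 0},{"dx": 0,"dy": 0,"dz": 0.8,"wx": 0,"wy": 0,"wz": 0},{"dx": 0,"dy": 0,"dz": 0.9,"wx": 0,"wy": 0,"wz": 0}]'

```text
time_s: 4.37
eef_pos: [0.5438, 0.1836, 0.2741]
eef_rot: [0.002, 0.563, 0.826, 0.001]
wrist_force: [0.6, 0.6, -1.5]
opening: 0.105
grasp_force: 60.8
```

Emit:
servo_tool --steps '[{"dx": 0,"dy": -0.15,"dz": 0,"wx": 0,"wy": 0,"wz": -0.02},{"dx": 0,"dy": -0.35,"dz": 0,"wx": 0,"wy": 0,"wz": -0.04},{"dx": 0,"dy": -0.55,"dz": 0,"wx": 0,"wy": 0,"wz": -0.06},{"dx": 0,"dy": -0.75,"dz": 0,"wx": 0,"wy": 0,"wz": -0.08},{"dx": 0,"dy": -0.95,"dz": 0,"wx": 0,"wy": 0,"wz": -0.1}]'

```text
time_s: 4.78
eef_pos: [0.5424, 0.0877, 0.2703]
eef_rot: [-0.0, 0.687, 0.727, -0.0]
wrist_force: [0.7, -0.5, -2.8]
opening: 0.107
grasp_force: 60.7
```

Emit:
servo_tool --steps '[{"dx": 0,"dy": -0.2,"dz": 0,"wx": 0,"wy": 0,"wz": -0.01},{"dx": 0,"dy": -0.4,"dz": 0,"wx": 0,"wy": 0,"wz": -0.015},{"dx": 0,"dy": -0.6,"dz": 0,"wx": 0,"wy": 0,"wz": -0.02},{"dx": 0.04,"dy": -0.8,"dz": 0,"wx": 0,"wy": 0,"wz": -0.023},{"dx": 0.1,"dy": -1,"dz": 0,"wx": 0,"wy": 0,"wz": -0.023}]'

```text
time_s: 5.2
eef_pos: [0.5523, -0.0124, 0.2704]
eef_rot: [-0.0, 0.712, 0.702, -0.0]
wrist_force: [0.7, 0.5, -2.0]
opening: 0.107
grasp_force: 60.7
```

Emit:
servo_tool --steps '[{"dx": 0.1,"dy": -0.2,"dz": 0,"wx": 0,"wy": 0,"wz": 0},{"dx": 0.2,"dy": -0.4,"dz": 0,"wx": 0,"wy": 0,"wz": 0},{"dx": 0.3,"dy": -0.6,"dz": 0,"wx": 0,"wy": 0,"wz": 0},{"dx": 0.4,"dy": -0.8,"dz": 0,"wx": 0,"wy": 0,"wz": 0},{"dx": 0.46,"dy": -1,"dz": 0,"wx": 0,"wy": 0,"wz": 0}]'

```text
time_s: 5.62
eef_pos: [0.5993, -0.1125, 0.2701]
eef_rot: [-0.0, 0.712, 0.703, -0.0]
wrist_force: [0.3, -0.2, -1.9]
opening: 0.104
grasp_force: 60.7
```

Emit:
servo_tool --steps '[{"dx": 0,"dy": -0.18,"dz": 0,"wx": 0,"wy": 0,"wz": 0},{"dx": 0,"dy": -0.34,"dz": 0,"wx": 0,"wy": 0,"wz": 0},{"dx": 0,"dy": -0.46,"dz": 0,"wx": 0,"wy": 0,"wz": 0},{"dx": 0,"dy": -0.46,"dz": 0,"wx": 0,"wy": 0,"wz": 0},{"dx": 0,"dy": -0.46,"dz": 0,"wx": 0,"wy": 0,"wz": 0}]'

```text
time_s: 6.03
eef_pos: [0.5986, -0.1577, 0.2702]
eef_rot: [-0.0, 0.712, 0.702, 0.0]
wrist_force: [-0.1, -0.5, -1.4]
opening: 0.107
grasp_force: 60.7
```

```bash
python3 - <<'E'
from h import *
for n in('wrist','scene','top'): c=snap(n,n+'3.png')
s=ctrl.get_obs(); print(s['eef_pos'],s['eef_rot'],s['wrist_force'],s['opening'])
w=load('wrist3.png')['frame'][:,:,::-1]; sc=load('scene3.png')['frame'][:,:,::-1]
a=cv2.resize(w,(800,600))[:, 200:600]; b=cv2.resize(sc[60:260,100:300],(400,400),interpolation=cv2.INTER_CUBIC)
b=np.vstack([b,np.zeros((200,400,3),np.uint8)]); cv2.imwrite('pics/c3.png',np.hstack([a,b]))
E
```

```text
[ 0.59886289 -0.15652399  0.27038965] [-1.55382943e-04  7.11333914e-01  7.02854194e-01  1.44085360e-04] [-0.025972    0.53944505 -2.06914012] 0.10251612601127631
```

View pics/c3.png

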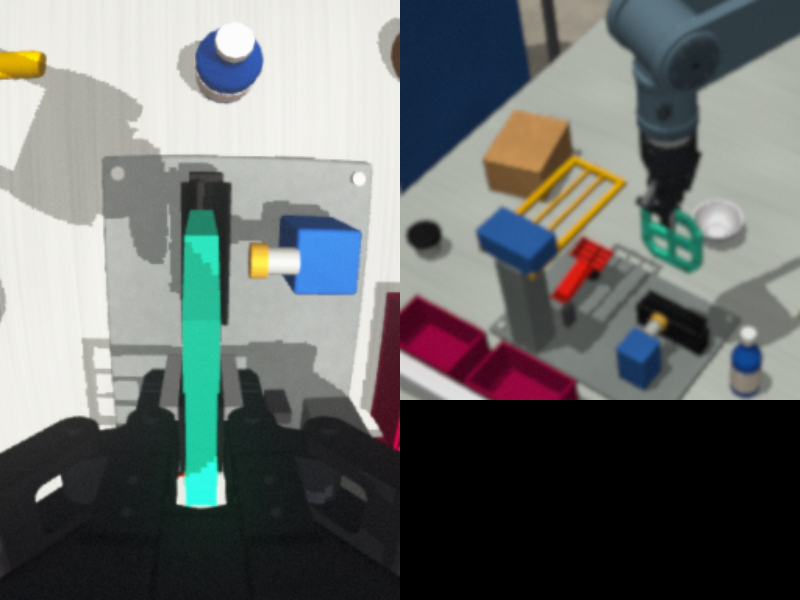

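The pedal hangs upright above the nest. The wrist view shows the plate corners at (103,157) and (371,163) and the nest mouth end at (180–232,180). I check these against the fitted press pose.

```bash
python3 - <<'E'
from fit import *
w=load('wrist3.png'); V=lambda p:((np.array(p)+.5)*800/512-.5-[200,0]).round(0).tolist()
print('plate +y corners', V(proj(w,world(press,[[-.12,.165,.012],[.12,.165,.012]]),True)))
print('screws/nest mouth +y end',V(proj(w,world(press,[[-.0425,.145,.074],[-.0175,.145,.074],[-.0425,.08,.074],[-.0175,.08,.074]]),True)))
print('slot edges floor-mouth',V(proj(w,world(press,[[-.037,.145,.06],[-.023,.145,.06]]),True)))
print('housing top',V(proj(w,world(press,[[.035,.115,.09],[.085,.115,.09],[.035,.065,.09],[.085,.065,.09]]),True)))
print('stamp tip',V(proj(w,world(press,[[.002,.09+.013,.086],[.002,.09-.013,.086]]),True)))
ped=[.5986,-.1577,-.012]
for b in (.185,):
  print('pedal top/ends',V(proj(w,world(ped,[[s*.005,y,z+b] for y,z in((.032,.115),(-.032,.115),(.05,.079),(.05,.036)) for s in(-1,1)]),True)))
hsv=cv2.cvtColor(w['frame'],cv2.COLOR_RGB2HSV); m=cv2.inRange(hsv,(70,100,60),(95,255,255))
for v in range(130,330,10):
    u=np.where(m[v,200:320]>0)[0]
    if len(u): print(v,u.min()+200,u.max()+201, 'view',V([[u.min()+199.5,v],[u.max()+200.5,v]]))
E
```

```text
[0.6178 0.2058 0.369 ] [[-1.6, 0.1], [1.9, -0.8], [1.4, -0.3], [-1.6, 1.4]]
[ 0.628  -0.2488 -0.0179] [[-0.3, -0.5], [-0.2, 0.1], [0.5, 0.2]]
plate +y corners [[100.0, 158.0], [372.0, 163.0]]
screws/nest mouth +y end [[187.0, 184.0], [221.0, 184.0], [187.0, 271.0], [220.0, 271.0]]
slot edges floor-mouth [[195.0, 183.0], [213.0, 183.0]]
housing top [[295.0, 229.0], [361.0, 231.0], [292.0, 296.0], [355.0, 297.0]]
stamp tip [[248.0, 244.0], [247.0, 279.0]]
pedal top/ends [[185.0, 323.0], [223.0, 323.0], [188.0, 507.0], [219.0, 507.0], [188.0, 232.0], [219.0, 232.0], [191.0, 215.0], [215.0, 215.0]]
140 248 266 view [[187.0, 219.0], [215.0, 219.0]]
150 245 268 view [[182.0, 235.0], [218.0, 235.0]]
160 245 269 view [[182.0, 250.0], [220.0, 250.0]]
170 245 269 view [[182.0, 266.0], [220.0, 266.0]]
180 245 269 view [[182.0, 282.0], [220.0, 282.0]]
190 244 270 view [[181.0, 297.0], [221.0, 297.0]]
200 244 270 view [[181.0, 313.0], [221.0, 313.0]]
210 244 269 view [[181.0, 328.0], [220.0, 328.0]]
220 245 269 view [[182.0, 344.0], [220.0, 344.0]]
230 245 269 view [[182.0, 360.0], [220.0, 360.0]]
240 244 269 view [[181.0, 375.0], [220.0, 375.0]]
250 244 269 view [[181.0, 391.0], [220.0, 391.0]]
260 246 268 view [[184.0, 407.0], [218.0, 407.0]]
270 246 268 view [[184.0, 422.0], [218.0, 422.0]]
280 246 268 view [[184.0, 438.0], [218.0, 438.0]]
290 246 267 view [[184.0, 453.0], [217.0, 453.0]]
300 246 268 view [[184.0, 469.0], [218.0, 469.0]]
310 246 267 view [[184.0, 485.0], [217.0, 485.0]]
320 247 267 view [[185.0, 500.0], [217.0, 500.0]]
```

The press pose agrees within 1–2 px, and the pedal sits about 1 mm towards -x. I'll correct by 1.5 mm and lower into the funnel, watching the force.

Emit:
servo_tool --steps '[{"dx": 0.015,"dy": -0.01,"dz": -0.2,"wx": 0,"wy": 0,"wz": -0.002},{"dx": 0.015,"dy": -0.01,"dz": -0.4,"wx": 0,"wy": 0,"wz": -0.002},{"dx": 0.015,"dy": -0.01,"dz": -0.6,"wx": 0,"wy": 0,"wz": -0.002},{"dx": 0.015,"dy": -0.01,"dz": -0.8,"wx": 0,"wy": 0,"wz": -0.002},{"dx": 0.015,"dy": -0.01,"dz": -0.95,"wx": 0,"wy": 0,"wz": -0.002}]'

```text
time_s: 6.6
eef_pos: [0.5998, -0.1571, 0.1736]
eef_rot: [-0.001, 0.713, 0.701, -0.0]
wrist_force: [-0.1, -0.3, -3.1]
opening: 0.108
grasp_force: 60.7
```

Emit:
servo_tool --steps '[{"dx": 0,"dy": 0,"dz": -0.05,"wx": 0,"wy": 0,"wz": 0},{"dx": 0,"dy": 0,"dz": -0.1,"wx": 0,"wy": 0,"wz": 0},{"dx": 0,"dy": 0,"dz": -0.15,"wx": 0,"wy": 0,"wz": 0},{"dx": 0,"dy": 0,"dz": -0.2,"wx": 0,"wy": 0,"wz": 0},{"dx": 0,"dy": 0,"dz": -0.25,"wx": 0,"wy": 0,"wz": 0}]'

```text
time_s: 7.02
eef_pos: [0.6011, -0.1587, 0.151]
eef_rot: [0.001, 0.714, 0.7, 0.0]
wrist_force: [0.1, 0.2, -1.7]
opening: 0.107
grasp_force: 60.6
```

Emit:
servo_tool --steps '[{"dx": 0,"dy": 0,"dz": -0.05,"wx": 0,"wy": 0,"wz": 0},{"dx": 0,"dy": 0,"dz": -0.1,"wx": 0,"wy": 0,"wz": 0},{"dx": 0,"dy": 0,"dz": -0.15,"wx": 0,"wy": 0,"wz": 0},{"dx": 0,"dy": 0,"dz": -0.2,"wx": 0,"wy": 0,"wz": 0},{"dx": 0,"dy": 0,"dz": -0.2,"wx": 0,"wy": 0,"wz": 0}]'

```text
time_s: 7.43
eef_pos: [0.5998, -0.1583, 0.1289]
eef_rot: [-0.001, 0.714, 0.7, -0.0]
wrist_force: [0.8, -0.1, -1.6]
opening: 0.107
grasp_force: 60.7
```

Emit:
servo_tool --steps '[{"dx": 0,"dy": 0,"dz": -0.05,"wx": 0,"wy": 0,"wz": 0},{"dx": 0,"dy": 0,"dz": -0.1,"wx": 0,"wy": 0,"wz": 0},{"dx": 0,"dy": 0,"dz": -0.14,"wx": 0,"wy": 0,"wz": 0},{"dx": 0,"dy": 0,"dz": -0.18,"wx": 0,"wy": 0,"wz": 0},{"dx": 0,"dy": 0,"dz": -0.2,"wx": 0,"wy": 0,"wz": 0}]'

```text
time_s: 7.85
eef_pos: [0.6001, -0.1584, 0.1094]
eef_rot: [-0.0, 0.714, 0.7, -0.0]
wrist_force: [-0.2, -1.2, -2.0]
opening: 0.104
grasp_force: 60.8
```

Emit:
servo_tool --steps '[{"dx": 0,"dy": 0,"dz": -0.01,"wx": 0,"wy": 0,"wz": 0},{"dx": 0,"dy": 0,"dz": -0.02,"wx": 0,"wy": 0,"wz": 0},{"dx": 0,"dy": 0,"dz": -0.03,"wx": 0,"wy": 0,"wz": 0},{"dx": 0,"dy": 0,"dz": -0.03,"wx": 0,"wy": 0,"wz": 0},{"dx": 0,"dy": 0,"dz": -0.03,"wx": 0,"wy": 0,"wz": 0}]'

```text
time_s: 8.27
eef_pos: [0.6005, -0.1586, 0.1074]
eef_rot: [0.0, 0.714, 0.7, 0.0]
wrist_force: [-0.3, 0.1, -2.2]
opening: 0.108
grasp_force: 60.8
```

Emit:
servo_tool --steps '[{"dx": 0,"dy": 0,"dz": -0.01,"wx": 0,"wy": 0,"wz": 0},{"dx": 0,"dy": 0,"dz": -0.015,"wx": 0,"wy": 0,"wz": 0},{"dx": 0,"dy": 0,"dz": -0.02,"wx": 0,"wy": 0,"wz": 0},{"dx": 0,"dy": 0,"dz": -0.02,"wx": 0,"wy": 0,"wz": 0},{"dx": 0,"dy": 0,"dz": -0.02,"wx": 0,"wy": 0,"wz": 0}]'

```text
time_s: 8.68
eef_pos: [0.6006, -0.1586, 0.1055]
eef_rot: [0.0, 0.714, 0.7, 0.0]
wrist_force: [-0.3, 0.0, -1.4]
opening: 0.106
grasp_force: 60.9
```

Within about 1 mm of the floor and no jam, so I release and retreat upward.

Emit:
servo_tool --jaw 0.3 --steps '[{"dx": 0,"dy": 0,"dz": 0,"wx": 0,"wy": 0,"wz": 0},{"dx": 0,"dy": 0,"dz": 0,"wx": 0,"wy": 0,"wz": 0},{"dx": 0,"dy": 0,"dz": 0,"wx": 0,"wy": 0,"wz": 0},{"dx": 0,"dy": 0,"dz": 0,"wx": 0,"wy": 0,"wz": 0},{"dx": 0,"dy": 0,"dz": 0,"wx": 0,"wy": 0,"wz": 0}]'

```text
time_s: 9.1
eef_pos: [0.6005, -0.1586, 0.1054]
eef_rot: [0.0, 0.714, 0.7, 0.0]
wrist_force: [1.0, -0.1, -0.3]
opening: 0.298
grasp_force: 0.0
```

Emit:
servo_tool --steps '[{"dx": 0,"dy": 0,"dz": 0.1,"wx": 0,"wy": 0,"wz": 0},{"dx": 0,"dy": 0,"dz": 0.3,"wx": 0,"wy": 0,"wz": 0},{"dx": 0,"dy": 0,"dz": 0.5,"wx": 0,"wy": 0,"wz": 0},{"dx": 0,"dy": 0,"dz": 0.7,"wx": 0,"wy": 0,"wz": 0},{"dx": 0,"dy": 0,"dz": 0.9,"wx": 0,"wy": 0,"wz": 0}]'

```text
time_s: 9.52
eef_pos: [0.6005, -0.1586, 0.1971]
eef_rot: [0.0, 0.714, 0.7, 0.0]
wrist_force: [0.6, 1.0, 0.6]
opening: 0.299
grasp_force: 0.0
```

```bash
python3 - <<'E'
from fit import *
w=snap('wrist','wrist4.png'); s=ctrl.get_obs(); print(s['eef_pos'],s['q'])
hsv=cv2.cvtColor(w['frame'],cv2.COLOR_RGB2HSV); m=cv2.inRange(hsv,(70,100,60),(95,255,255))
n,l,st,ce=cv2.connectedComponentsWithStats(m); k=max([k for k in range(1,n) if st[k][0]>150 and st[k][0]<330 and st[k][1]>60],key=lambda k:st[k][4]); print(st[k])
for v in np.linspace(st[k][1]+3,st[k][1]+st[k][3]-3,8).astype(int):
    u=np.where(l[v]==k)[0]; print(v,u.min()-.5,u.max()+.5)
ped=[*world(press,[[-.03,.09,0]])[0,:2],press[2]]
for b in(.02,.03): print(b,proj(w,world(ped,[[s*.005,y,z+b] for y,z in((.032,.115),(-.032,.115),(.05,.079),(-.05,.079),(.05,.036)) for s in(-1,1)]),True).round(1).tolist())
cv2.imwrite('pics/w4.png',cv2.resize(w['frame'][:,:,::-1],(800,600)))
E
```

```text
[0.6178 0.2058 0.369 ] [[-1.6, 0.1], [1.9, -0.8], [1.4, -0.3], [-1.6, 1.4]]
[ 0.628  -0.2488 -0.0179] [[-0.3, -0.5], [-0.2, 0.1], [0.5, 0.2]]
[ 0.60272302 -0.15953286  0.2020932 ] [-4.48810663e-01  3.07066736e-01  1.51370380e+00 -4.94461844e-05
  1.31316398e+00 -4.29841138e-01]
[ 249  124   16  124 1914]
127 250.5 262.5
143 248.5 264.5
160 248.5 264.5
177 248.5 264.5
194 248.5 264.5
211 248.5 264.5
228 248.5 264.5
245 250.5 262.5
0.02 [[249.3, 160.2], [263.5, 160.2], [250.0, 242.0], [262.9, 242.0], [250.2, 129.6], [262.5, 129.6], [250.9, 241.3], [261.9, 241.3], [251.1, 125.1], [261.6, 125.1]]
0.03 [[248.9, 163.2], [263.8, 163.2], [249.7, 248.1], [263.2, 248.1], [249.9, 130.9], [262.8, 130.9], [250.7, 246.5], [262.1, 246.5], [250.9, 126.0], [261.8, 126.0]]
```

View pics/w4.png

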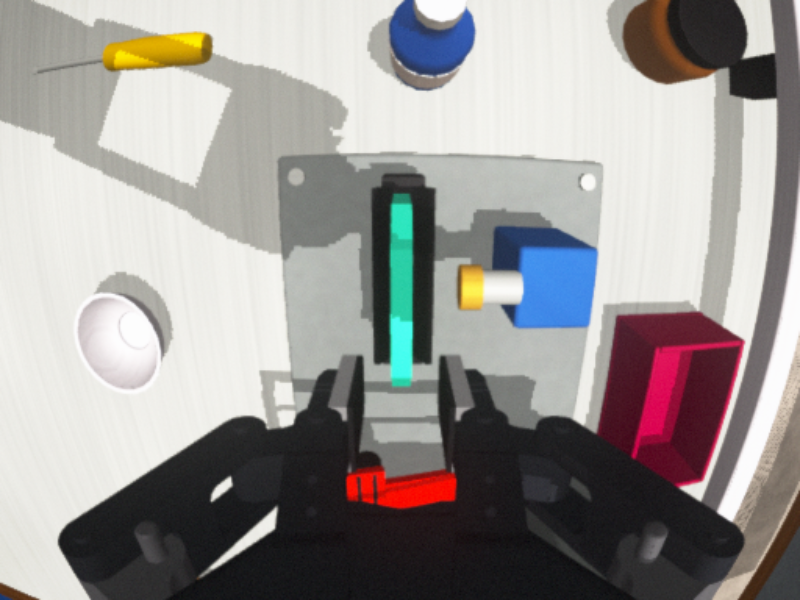

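The body is in the nest, straight and centred. I back off to the front with the fingers shut and turn so that the wrist camera will be underneath once the tool is tilted under the guard.

Emit:
servo_tool --jaw 0 --steps '[{"dx": -0.1,"dy": 0,"dz": 0.15,"wx": 0,"wy": 0,"wz": 0.02},{"dx": -0.3,"dy": 0,"dz": 0.3,"wx": 0,"wy": 0,"wz": 0.055},{"dx": -0.55,"dy": 0,"dz": 0.45,"wx": 0,"wy": 0,"wz": 0.09},{"dx": -0.8,"dy": 0,"dz": 0.5,"wx": 0,"wy": 0,"wz": 0.125},{"dx": -1,"dy": 0,"dz": 0.5,"wx": 0,"wy": 0,"wz": 0.16}]'

```text
time_s: 9.98
eef_pos: [0.5, -0.1589, 0.2477]
eef_rot: [0.002, 0.515, 0.857, -0.0]
wrist_force: [0.5, -0.8, -0.9]
opening: -0.003
grasp_force: 0.0
```

Emit:
servo_tool --steps '[{"dx": -0.2,"dy": -0.15,"dz": 0,"wx": 0,"wy": 0,"wz": 0.035},{"dx": -0.4,"dy": -0.35,"dz": 0,"wx": 0,"wy": 0,"wz": 0.07},{"dx": -0.6,"dy": -0.55,"dz": 0,"wx": 0,"wy": 0,"wz": 0.1},{"dx": -0.63,"dy": -0.75,"dz": 0,"wx": 0,"wy": 0,"wz": 0.13},{"dx": -0.63,"dy": -0.95,"dz": 0,"wx": 0,"wy": 0,"wz": 0.16}]'

```text
time_s: 10.4
eef_pos: [0.4364, -0.2544, 0.2462]
eef_rot: [0.001, 0.286, 0.958, -0.0]
wrist_force: [-0.5, -0.7, 1.0]
opening: -0.003
grasp_force: 0.0
```

```bash
python3 - <<'E'
from fit import *
s=ctrl.get_obs(); print(s['time_s'],s['eef_pos'],s['eef_rot'],s['q'])
sc=snap('scene','scene5.png'); 
hsv=cv2.cvtColor(sc['frame'],cv2.COLOR_RGB2HSV); m=cv2.inRange(hsv,(68,90,50),(95,255,255))
n,l,st,ce=cv2.connectedComponentsWithStats(m); print([st[k].tolist() for k in range(1,n) if st[k][4]>20])
ped=[*world(press,[[-.03,.09,0]])[0,:2],press[2]]
for b in(.02,.03):
    q=proj(sc,world(ped,[[s*.005,y,z+b] for y,z in((.032,.115),(-.032,.115),(.05,.079),(-.05,.079)) for s in(-1,1)])); print(b,q.round(1).tolist())
print('bowl_b', back(load('top0.png'),[[288,263]],.02))
cv2.imwrite('pics/s5.png',cv2.resize(sc['frame'][60:260,100:330,::-1],(690,600),interpolation=cv2.INTER_CUBIC))
E
```

```text
[0.6178 0.2058 0.369 ] [[-1.6, 0.1], [1.9, -0.8], [1.4, -0.3], [-1.6, 1.4]]
[ 0.628  -0.2488 -0.0179] [[-0.3, -0.5], [-0.2, 0.1], [0.5, 0.2]]
10.4 [ 0.4363696  -0.25441317  0.24624435] [ 5.59104904e-04  2.86299825e-01  9.58139844e-01 -3.71452013e-04] [-7.63123623e-01  8.40363997e-03  1.76327409e+00 -1.55412567e-04
  1.36858109e+00 -1.75316317e+00]
[[221, 197, 30, 31, 490], [393, 268, 18, 22, 152], [394, 307, 23, 25, 318]]
0.02 [[245.8, 205.4], [244.0, 207.5], [228.1, 196.5], [226.3, 198.6], [250.8, 215.3], [249.0, 217.5], [223.7, 201.6], [221.9, 203.7]]
0.03 [[245.8, 203.2], [244.0, 205.4], [228.0, 194.4], [226.2, 196.5], [250.8, 213.3], [249.0, 215.5], [223.6, 199.5], [221.7, 201.6]]
bowl_b [[ 0.36627302 -0.21312187  0.02      ]]
```

View pics/s5.png

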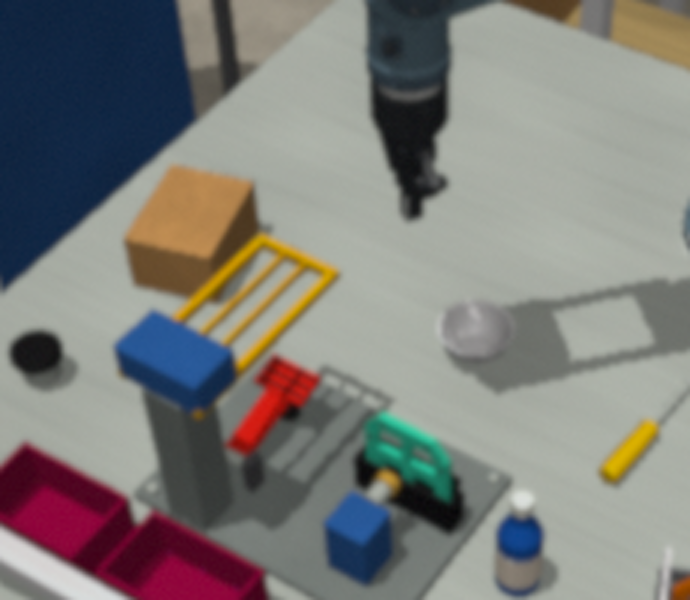

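The mint mask's top row is 197, against 196.5 predicted for a seated part, so it's fully down. Next I align the yaw and tilt the tool 50° forward in front of the guard.

Emit:
servo_tool --steps '[{"dx": 0,"dy": -0.13,"dz": 0,"wx": 0,"wy": 0,"wz": 0.021},{"dx": 0,"dy": -0.26,"dz": 0,"wx": 0,"wy": 0,"wz": 0.042},{"dx": 0,"dy": -0.26,"dz": 0,"wx": 0,"wy": 0,"wz": 0.042},{"dx": 0,"dy": -0.26,"dz": 0,"wx": 0,"wy": 0,"wz": 0.042},{"dx": 0,"dy": -0.26,"dz": 0,"wx": 0,"wy": 0,"wz": 0.042}]'

```text
time_s: 10.87
eef_pos: [0.4374, -0.2789, 0.2454]
eef_rot: [-0.0, 0.225, 0.974, 0.0]
wrist_force: [-0.4, 0.1, -0.8]
opening: 0.003
grasp_force: 0.0
```

Emit:
servo_tool --steps '[{"dx": 0,"dy": 0,"dz": 0,"wx": -0.012,"wy": -0.025,"wz": 0},{"dx": 0,"dy": 0,"dz": 0,"wx": -0.024,"wy": -0.05,"wz": 0},{"dx": 0,"dy": 0,"dz": 0,"wx": -0.036,"wy": -0.075,"wz": 0},{"dx": 0,"dy": 0,"dz": 0,"wx": -0.048,"wy": -0.1,"wz": 0},{"dx": 0,"dy": 0,"dz": 0,"wx": -0.06,"wy": -0.125,"wz": 0}]'

```text
time_s: 11.28
eef_pos: [0.4378, -0.2786, 0.2458]
eef_rot: [0.213, 0.219, 0.951, -0.048]
wrist_force: [-0.7, 0.0, -0.3]
opening: 0.0
grasp_force: 0.0
```

Emit:
servo_tool --steps '[{"dx": 0,"dy": 0,"dz": -0.05,"wx": -0.012,"wy": -0.025,"wz": 0},{"dx": 0,"dy": 0,"dz": -0.1,"wx": -0.024,"wy": -0.05,"wz": 0},{"dx": 0,"dy": 0,"dz": -0.15,"wx": -0.036,"wy": -0.075,"wz": 0},{"dx": 0,"dy": 0,"dz": -0.2,"wx": -0.048,"wy": -0.1,"wz": 0},{"dx": 0,"dy": 0,"dz": -0.25,"wx": -0.06,"wy": -0.125,"wz": 0}]'

```text
time_s: 11.7
eef_pos: [0.4376, -0.278, 0.2208]
eef_rot: [0.408, 0.204, 0.885, -0.091]
wrist_force: [0.8, 0.2, -0.7]
opening: 0.001
grasp_force: 0.0
```

```bash
cat > st.py <<'E'
from h import *
from scipy.spatial.transform import Rotation as R
s=ctrl.get_obs(); w,x,y,z=s['eef_rot']; r=R.from_quat([x,y,z,w]).as_matrix()
print(s['time_s'],s['eef_pos'].round(4),'q',np.round(s['q'],2),'F',np.round(s['wrist_force'],1)); print('toolz',r[:,2].round(3),'tooly',r[:,1].round(3))
E
python3 st.py
```

```text
11.7 [ 0.4376 -0.278   0.2208] q [-1.11 -0.44  2.41  0.91  0.63 -2.84] F [ 0.8  0.2 -0.7]
toolz [ 0.685 -0.327 -0.65 ] tooly [0.435 0.9   0.005]
```

Emit:
servo_tool --steps '[{"dx": 0.05,"dy": -0.02,"dz": -0.2,"wx": 0,"wy": 0,"wz": 0},{"dx": 0.15,"dy": -0.07,"dz": -0.4,"wx": 0,"wy": 0,"wz": 0},{"dx": 0.25,"dy": -0.12,"dz": -0.6,"wx": 0,"wy": 0,"wz": 0},{"dx": 0.35,"dy": -0.17,"dz": -0.8,"wx": 0,"wy": 0,"wz": 0},{"dx": 0.45,"dy": -0.22,"dz": -1,"wx": 0,"wy": 0,"wz": 0}]'

```text
time_s: 12.12
eef_pos: [0.487, -0.2947, 0.1436]
eef_rot: [0.389, 0.211, 0.893, -0.086]
wrist_force: [-0.0, -0.3, 0.8]
opening: -0.0
grasp_force: 0.0
```

Emit:
servo_tool --steps '[{"dx": 0,"dy": 0,"dz": -0.1,"wx": 0,"wy": 0,"wz": 0},{"dx": 0,"dy": 0,"dz": -0.2,"wx": 0,"wy": 0,"wz": 0},{"dx": 0,"dy": 0,"dz": -0.25,"wx": 0,"wy": 0,"wz": 0},{"dx": 0,"dy": 0,"dz": -0.25,"wx": 0,"wy": 0,"wz": 0},{"dx": 0,"dy": 0,"dz": -0.25,"wx": 0,"wy": 0,"wz": 0}]'

```text
time_s: 12.53
eef_pos: [0.4887, -0.2933, 0.1325]
eef_rot: [0.381, 0.214, 0.895, -0.086]
wrist_force: [-0.4, 0.3, -0.1]
opening: 0.003
grasp_force: 0.0
```

```bash
python3 st.py; python3 - <<'E'
from h import *
c=snap('scene','scene6.png'); cv2.imwrite('pics/s6.png',cv2.resize(c['frame'][40:240,100:330,::-1],(690,600),interpolation=cv2.INTER_CUBIC))
E
```

```text
12.5333 [ 0.4887 -0.2933  0.1325] q [-0.95 -0.04  2.31  1.22  0.37 -3.12] F [-0.4  0.3 -0.1]
toolz [ 0.645 -0.317 -0.695] tooly [0.448 0.894 0.009]
```

View pics/s6.png

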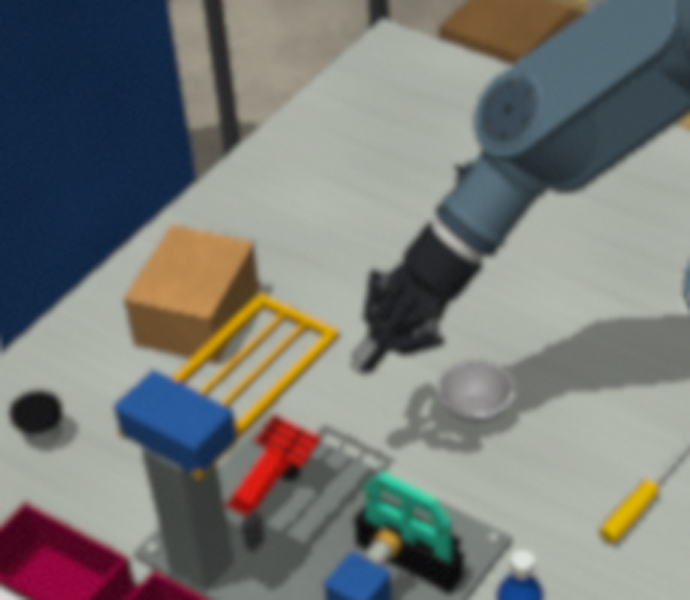

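q6 has reached its limit, with the tool nearly in line with the forearm. I fit a quick kinematic model from the logged states and choose a better tilt, yaw and roll.

```bash
cat > kin.py <<'E'
import numpy as np
from scipy.optimize import least_squares
from scipy.spatial.transform import Rotation as R
D=[([1.11,.181,1.607,0,1.354,-.206],[.1447,.556,.2305]),([.09870,.15574,1.58572,-.00247,1.39899,-.27136],[.54658,.17172,.25576]),([-.44881,.30707,1.5137,0,1.31316,-.42984],[.60272,-.15953,.20209]),([-.76312,.0084,1.76327,0,1.36858,-1.75316],[.43637,-.25441,.24624]),([-1.11,-.44,2.41,.91,.63,-2.84],[.4376,-.278,.2208]),([-.95,-.04,2.31,1.22,.37,-3.12],[.4887,-.2933,.1325])]
def fk(q,p):
    h,a,L2,e,L3,d,L6=p
    z=R.from_euler('Z',q[0]); b=z*R.from_euler('Y',q[1]); c=b*R.from_euler('Y',q[2]); t=c*R.from_euler('ZYZ',[q[3],q[4],q[5]])
    return z.apply([a,d,h])+b.apply([0,0,L2])+c.apply([e,0,L3])+t.apply([0,0,L6]),t
f=lambda p:np.concatenate([(fk(q,p)[0]-x) for q,x in D]+[(np.array(p)-[.3,0,.4,0,.35,.1,.25])*.0005])
P=least_squares(f,[.3,0,.4,0,.35,.1,.25]).x
LO=np.array([-2.99,-.89,.3,-1.14,0,-3.12]);HI=np.array([2.99,2.07,2.58,4.28,2.63,3.12])
def ik(x,T,q0,lim=True):
    g=lambda q:np.r_[(fk(q,P)[0]-x)*5,(T.inv()*fk(q,P)[1]).as_rotvec()]
    r=least_squares(g,np.clip(q0,LO+1e-3,HI-1e-3),bounds=(LO,HI)); return r.x,np.abs(r.fun).max()
E
python3 - <<'E'
from kin import *
print('P',P.round(3),'res',(f(P)[:18].reshape(-1,3)*1000).round(1).tolist())
w=[.381,.214,.895,-.086];T0=R.from_quat(w[1:]+[w[0]])
print('rot err',(T0.inv()*fk(D[-1][0],P)[1]).as_rotvec().round(2))
def tool(p,yaw,roll):
    zt=np.array([np.cos(p)*np.cos(yaw),np.cos(p)*np.sin(yaw),-np.sin(p)]); y=np.array([-np.sin(yaw),np.cos(yaw),0])
    return R.from_matrix(np.c_[np.cross(y,zt),y,zt])*R.from_euler('Z',roll)
print('conv chk',(tool(np.arcsin(.695),-.457,0).inv()*T0).as_rotvec().round(2))
C=np.array([.5564,-.3375])
for pd in(40,45,50):
  for yaw in(-.3,-.45,-.6,-.75,-.9):
    T=tool(np.radians(pd),yaw,0); row=[]
    for back in(.12,0):
      x=np.r_[C+(.007-back)*np.array([np.cos(yaw),np.sin(yaw)]),.06]
      best=min((ik(x,T,[-.8,0.4,2,q4,.4,q6]) for q4 in(0,1,3) for q6 in(-2,0,2)),key=lambda r:r[1])
      row.append((best[0].round(2).tolist(),round(best[1],3)))
    print(pd,yaw,row)
E
```

```text
P [ 0.308 -0.004  0.445  0.085  0.518  0.118  0.32 ] res [[-0.2, 0.6, 0.1], [-0.1, 0.2, -0.5], [0.9, -0.1, -0.9], [-0.5, 0.9, -0.5], [-1.0, -0.8, 2.8], [-0.2, 0.3, -1.0]]
rot err [ 0.    0.   -1.58]
conv chk [-0.   -0.    0.01]
40 -0.3 [([-1.21, 0.19, 2.37, 1.64, 0.65, -2.34], np.float64(0.0)), ([-0.96, 0.36, 2.11, 1.73, 0.5, -2.21], np.float64(0.0))]
40 -0.45 [([-1.07, 0.15, 2.42, 1.95, 0.5, -2.43], np.float64(0.0)), ([-0.89, 0.34, 2.14, 2.01, 0.37, -2.33], np.float64(0.0))]
40 -0.6 [([-0.89, 0.15, 2.42, 2.46, 0.36, -2.68], np.float64(0.0)), ([-0.8, 0.34, 2.14, 2.48, 0.25, -2.63], np.float64(0.0))]
40 -0.75 [([-0.7, 0.18, 2.39, 3.27, 0.3, 3.05], np.float64(0.0)), ([-0.71, 0.35, 2.12, 3.27, 0.21, 3.03], np.float64(0.0))]
40 -0.9 [([-0.52, 0.23, 2.32, 4.03, 0.37, 2.53], np.float64(0.0)), ([-0.63, 0.38, 2.08, 4.02, 0.27, 2.45], np.float64(0.0))]
45 -0.3 [([-1.16, 0.15, 2.34, 1.45, 0.57, -2.11], np.float64(0.0)), ([-0.94, 0.33, 2.07, 1.45, 0.44, -1.92], np.float64(0.0))]
45 -0.45 [([-1.03, 0.11, 2.38, 1.68, 0.4, -2.12], np.float64(0.0)), ([-0.87, 0.32, 2.09, 1.62, 0.29, -1.92], np.float
[... 322 characters left out ...]
11)), ([-0.65, 0.35, 2.07, 4.28, 0.18, 2.18], np.float64(0.023))]
50 -0.3 [([-1.11, 0.12, 2.29, 1.21, 0.52, -1.84], np.float64(0.0)), ([-0.91, 0.32, 2.03, 1.13, 0.42, -1.58], np.float64(0.0))]
50 -0.45 [([-1.0, 0.09, 2.33, 1.3, 0.35, -1.72], np.float64(0.0)), ([-0.85, 0.31, 2.05, 1.11, 0.28, -1.41], np.float64(0.0))]
50 -0.6 [([-0.86, 0.09, 2.34, 1.35, 0.17, -1.55], np.float64(0.0)), ([-0.79, 0.31, 2.05, 0.9, 0.15, -1.04], np.float64(0.0))]
50 -0.75 [([-0.71, 0.11, 2.31, -0.86, 0.04, 0.89], np.float64(0.0)), ([-0.72, 0.32, 2.03, -0.23, 0.09, 0.25], np.float64(0.0))]
50 -0.9 [([-0.57, 0.15, 2.24, -1.14, 0.22, 1.39], np.float64(0.018)), ([-0.65, 0.34, 2.01, -0.95, 0.2, 1.13], np.float64(0.0))]
```

A roll of +90° about the tool axis brings q6 back to about -2.3 with the same tilt, and it puts the camera on the free left side. I roll in three calls.

Emit:
servo_tool --steps '[{"dx": 0,"dy": 0,"dz": 0.2,"wx": 0.0228,"wy": -0.0109,"wz": -0.0216},{"dx": 0,"dy": 0,"dz": 0.3,"wx": 0.0456,"wy": -0.0218,"wz": -0.0432},{"dx": 0,"dy": 0,"dz": 0.3,"wx": 0.0684,"wy": -0.0327,"wz": -0.0648},{"dx": 0,"dy": 0,"dz": 0.3,"wx": 0.0912,"wy": -0.0436,"wz": -0.0864},{"dx": 0,"dy": 0,"dz": 0.3,"wx": 0.114,"wy": -0.0545,"wz": -0.108}]'

```text
time_s: 13.0
eef_pos: [0.4888, -0.2941, 0.1635]
eef_rot: [0.392, 0.433, 0.811, 0.03]
wrist_force: [0.4, 0.5, -0.3]
opening: 0.001
grasp_force: 0.0
```

Emit:
servo_tool --steps '[{"dx": 0,"dy": 0,"dz": 0,"wx": 0.0228,"wy": -0.0109,"wz": -0.0216},{"dx": 0,"dy": 0,"dz": 0,"wx": 0.0456,"wy": -0.0218,"wz": -0.0432},{"dx": 0,"dy": 0,"dz": 0,"wx": 0.0684,"wy": -0.0327,"wz": -0.0648},{"dx": 0,"dy": 0,"dz": 0,"wx": 0.0912,"wy": -0.0436,"wz": -0.0864},{"dx": 0,"dy": 0,"dz": 0,"wx": 0.114,"wy": -0.0545,"wz": -0.108}]'

```text
time_s: 13.42
eef_pos: [0.4886, -0.2939, 0.1628]
eef_rot: [0.376, 0.621, 0.672, 0.144]
wrist_force: [-1.1, -0.2, 0.7]
opening: -0.004
grasp_force: 0.0
```

Emit:
servo_tool --steps '[{"dx": 0,"dy": 0,"dz": 0,"wx": 0.0228,"wy": -0.0109,"wz": -0.0216},{"dx": 0,"dy": 0,"dz": 0,"wx": 0.0456,"wy": -0.0218,"wz": -0.0432},{"dx": 0,"dy": 0,"dz": 0,"wx": 0.0684,"wy": -0.0327,"wz": -0.0648},{"dx": 0,"dy": 0,"dz": 0,"wx": 0.0912,"wy": -0.0436,"wz": -0.0864},{"dx": 0,"dy": 0,"dz": 0,"wx": 0.114,"wy": -0.0545,"wz": -0.108}]'

```text
time_s: 13.83
eef_pos: [0.4886, -0.294, 0.1629]
eef_rot: [0.334, 0.767, 0.488, 0.248]
wrist_force: [-0.1, 0.1, 0.1]
opening: -0.001
grasp_force: 0.0
```

```bash
python3 st.py
```

```text
13.8333 [ 0.4886 -0.294   0.1629] q [-1.03 -0.1   2.32  1.24  0.52 -1.59] F [-0.1  0.1  0.1]
toolz [ 0.707 -0.271 -0.653] tooly [ 0.583 -0.3    0.755]
```

Now lower in front of the guard, then advance over the pad.

Emit:
servo_tool --steps '[{"dx": 0,"dy": -0.05,"dz": -0.15,"wx": 0,"wy": 0,"wz": 0},{"dx": 0,"dy": -0.1,"dz": -0.3,"wx": 0,"wy": 0,"wz": 0},{"dx": 0,"dy": -0.15,"dz": -0.45,"wx": 0,"wy": 0,"wz": 0},{"dx": 0,"dy": -0.18,"dz": -0.6,"wx": 0,"wy": 0,"wz": 0},{"dx": 0,"dy": -0.18,"dz": -0.68,"wx": 0,"wy": 0,"wz": 0}]'

```text
time_s: 14.25
eef_pos: [0.4882, -0.3123, 0.0933]
eef_rot: [0.334, 0.767, 0.49, 0.247]
wrist_force: [-0.3, 0.5, -0.3]
opening: -0.004
grasp_force: 0.0
```

Emit:
servo_tool --steps '[{"dx": 0.1,"dy": -0.04,"dz": 0,"wx": 0,"wy": 0,"wz": 0},{"dx": 0.2,"dy": -0.08,"dz": 0,"wx": 0,"wy": 0,"wz": 0},{"dx": 0.3,"dy": -0.12,"dz": 0,"wx": 0,"wy": 0,"wz": 0},{"dx": 0.4,"dy": -0.16,"dz": 0,"wx": 0,"wy": 0,"wz": 0},{"dx": 0.4,"dy": -0.16,"dz": 0,"wx": 0,"wy": 0,"wz": 0}]'

```text
time_s: 14.67
eef_pos: [0.5316, -0.3293, 0.0965]
eef_rot: [0.336, 0.765, 0.491, 0.248]
wrist_force: [0.6, 0.3, -0.4]
opening: -0.003
grasp_force: 0.0
```

```bash
python3 st.py
```

```text
14.6667 [ 0.5316 -0.3293  0.0965] q [-0.98  0.21  2.2   1.62  0.45 -1.99] F [ 0.6  0.3 -0.4]
toolz [ 0.709 -0.271 -0.651] tooly [ 0.584 -0.293  0.757]
```

Emit:
servo_tool --steps '[{"dx": 0.08,"dy": -0.03,"dz": 0,"wx": 0,"wy": 0,"wz": 0},{"dx": 0.16,"dy": -0.06,"dz": 0,"wx": 0,"wy": 0,"wz": 0},{"dx": 0.24,"dy": -0.09,"dz": 0,"wx": 0,"wy": 0,"wz": 0},{"dx": 0.33,"dy": -0.11,"dz": 0,"wx": 0,"wy": 0,"wz": 0},{"dx": 0.33,"dy": -0.11,"dz": 0,"wx": 0,"wy": 0,"wz": 0}]'

```text
time_s: 15.08
eef_pos: [0.5636, -0.3393, 0.0949]
eef_rot: [0.335, 0.766, 0.49, 0.248]
wrist_force: [0.2, -0.6, 0.6]
opening: 0.004
grasp_force: 0.0
```

```bash
python3 st.py; python3 - <<'E'
from h import *
c=snap('scene','scene7.png'); cv2.imwrite('pics/s7.png',cv2.resize(c['frame'][80:240,100:300,::-1],(750,600),interpolation=cv2.INTER_CUBIC))
E
```

```text
15.0833 [ 0.5636 -0.3393  0.0949] q [-0.93  0.27  2.12  1.62  0.42 -1.94] F [ 0.2 -0.6  0.6]
toolz [ 0.708 -0.27  -0.653] tooly [ 0.585 -0.295  0.756]
```

View pics/s7.png

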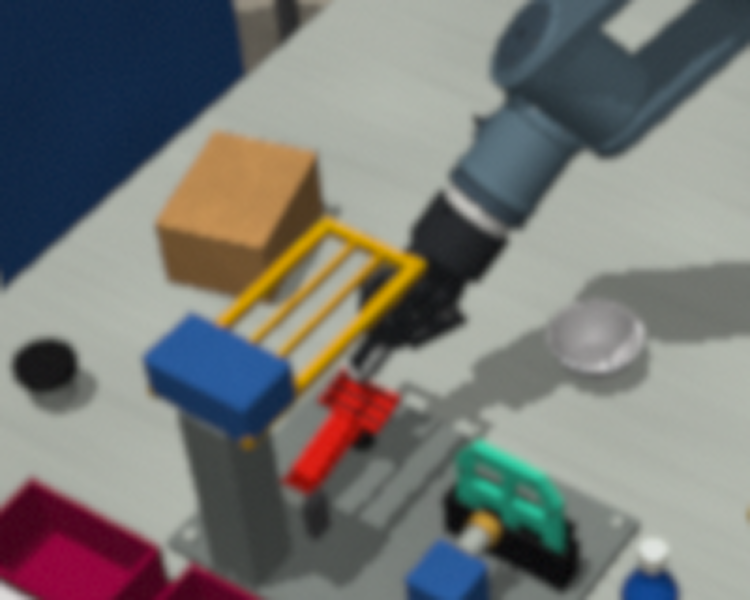

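The fingertips at (365,365) are under the bars and just above the red pad at (362,395). No contact force, so I press down.

Emit:
servo_tool --steps '[{"dx": 0,"dy": 0,"dz": -0.04,"wx": 0,"wy": 0,"wz": 0},{"dx": 0,"dy": 0,"dz": -0.08,"wx": 0,"wy": 0,"wz": 0},{"dx": 0,"dy": 0,"dz": -0.12,"wx": 0,"wy": 0,"wz": 0},{"dx": 0,"dy": 0,"dz": -0.16,"wx": 0,"wy": 0,"wz": 0},{"dx": 0,"dy": 0,"dz": -0.2,"wx": 0,"wy": 0,"wz": 0}]'

```text
time_s: 15.55
eef_pos: [0.5619, -0.3387, 0.074]
eef_rot: [0.334, 0.766, 0.49, 0.248]
wrist_force: [-1.3, 1.5, 4.5]
opening: 0.001
grasp_force: 2.1
```

Emit:
servo_tool --steps '[{"dx": 0,"dy": 0,"dz": -0.03,"wx": 0,"wy": 0,"wz": 0},{"dx": 0,"dy": 0,"dz": -0.06,"wx": 0,"wy": 0,"wz": 0},{"dx": 0,"dy": 0,"dz": -0.09,"wx": 0,"wy": 0,"wz": 0},{"dx": 0,"dy": 0,"dz": -0.12,"wx": 0,"wy": 0,"wz": 0},{"dx": 0,"dy": 0,"dz": -0.14,"wx": 0,"wy": 0,"wz": 0}]'

```text
time_s: 15.97
eef_pos: [0.5619, -0.339, 0.0602]
eef_rot: [0.334, 0.766, 0.49, 0.247]
wrist_force: [-2.8, 1.9, 5.7]
opening: 0.003
grasp_force: 3.0
```

Emit:
servo_tool --steps '[{"dx": 0,"dy": 0,"dz": -0.02,"wx": 0,"wy": 0,"wz": 0},{"dx": 0,"dy": 0,"dz": -0.04,"wx": 0,"wy": 0,"wz": 0},{"dx": 0,"dy": 0,"dz": -0.06,"wx": 0,"wy": 0,"wz": 0},{"dx": 0,"dy": 0,"dz": -0.07,"wx": 0,"wy": 0,"wz": 0},{"dx": 0,"dy": 0,"dz": -0.07,"wx": 0,"wy": 0,"wz": 0}]'

```text
time_s: 16.38
eef_pos: [0.562, -0.339, 0.0534]
eef_rot: [0.335, 0.766, 0.49, 0.248]
wrist_force: [-3.4, 1.8, 7.3]
opening: 0.002
grasp_force: 3.6
```

Emit:
servo_tool --steps '[{"dx": 0,"dy": 0,"dz": -0.01,"wx": 0,"wy": 0,"wz": 0},{"dx": 0,"dy": 0,"dz": -0.02,"wx": 0,"wy": 0,"wz": 0},{"dx": 0,"dy": 0,"dz": -0.03,"wx": 0,"wy": 0,"wz": 0},{"dx": 0,"dy": 0,"dz": -0.03,"wx": 0,"wy": 0,"wz": 0},{"dx": 0,"dy": 0,"dz": -0.03,"wx": 0,"wy": 0,"wz": 0}]'

```text
time_s: 16.8
eef_pos: [0.562, -0.3391, 0.0506]
eef_rot: [0.335, 0.766, 0.49, 0.248]
wrist_force: [-4.2, 2.2, 7.1]
opening: -0.0
grasp_force: 3.9
```

Emit:
servo_tool --steps '[{"dx": 0,"dy": 0,"dz": -0.01,"wx": 0,"wy": 0,"wz": 0},{"dx": 0,"dy": 0,"dz": -0.02,"wx": 0,"wy": 0,"wz": 0},{"dx": 0,"dy": 0,"dz": -0.03,"wx": 0,"wy": 0,"wz": 0},{"dx": 0,"dy": 0,"dz": -0.03,"wx": 0,"wy": 0,"wz": 0},{"dx": 0,"dy": 0,"dz": -0.03,"wx": 0,"wy": 0,"wz": 0}]'

```text
time_s: 17.22
eef_pos: [0.5627, -0.3394, 0.0491]
eef_rot: [0.336, 0.765, 0.49, 0.248]
wrist_force: [-8.3, 3.7, 17.4]
opening: 0.003
grasp_force: 8.5
```

```bash
python3 st.py; python3 - <<'E'
from fit import *
c=snap('scene','scene8.png'); P0=load('scene0.png')
def tip(c):
    h=cv2.cvtColor(c['frame'],cv2.COLOR_RGB2HSV); m=cv2.inRange(h,(15,110,90),(28,255,255)); m[:190]=0;m[260:]=0;m[:,:205]=0;m[:,255:]=0
    v,u=np.where(m); return u.mean().round(1),v.mean().round(1),len(u)
def red(c):
    h=cv2.cvtColor(c['frame'],cv2.COLOR_RGB2HSV); m=cv2.inRange(h,(0,180,90),(6,255,255))|cv2.inRange(h,(176,180,90),(180,255,255)); m[:175]=0;m[215:]=0;m[:,:170]=0;m[:,215:]=0
    v,u=np.where(m); return u.min(),u.max(),v.min(),v.max(),len(u)
for x in(P0,load('scene7.png'),c): print('stamp',tip(x),'red',red(x))
print('expected stamp px rest/20mm',proj(c,world(press,[[.002,.09,.086],[-.018,.09,.086]])).round(1).tolist())
E
```

```text
17.2167 [ 0.5627 -0.3394  0.0491] q [-0.93  0.38  2.11  1.86  0.44 -2.22] F [-8.3  3.7 17.4]
toolz [ 0.709 -0.27  -0.651] tooly [ 0.583 -0.295  0.757]
[0.6178 0.2058 0.369 ] [[-1.6, 0.1], [1.9, -0.8], [1.4, -0.3], [-1.6, 1.4]]
[ 0.628  -0.2488 -0.0179] [[-0.3, -0.5], [-0.2, 0.1], [0.5, 0.2]]
stamp (np.float64(229.2), np.float64(219.2), 32) red (np.int64(177), np.int64(205), np.int64(180), np.int64(210), 345)
stamp (np.float64(229.2), np.float64(218.9), 37) red (np.int64(177), np.int64(205), np.int64(181), np.int64(210), 338)
stamp (np.float64(233.2), np.float64(215.3), 24) red (np.int64(177), np.int64(206), np.int64(185), np.int64(210), 263)
expected stamp px rest/20mm [[230.5, 219.0], [234.1, 214.6]]
```

The force jumped to 17 N and the stamp moved by the expected (+4,-4) px, so the treadle is at its stop. I add 1 mm and hold for over 1 s.

Emit:
servo_tool --steps '[{"dx": 0,"dy": 0,"dz": -0.01,"wx": 0,"wy": 0,"wz": 0},{"dx": 0,"dy": 0,"dz": -0.01,"wx": 0,"wy": 0,"wz": 0},{"dx": 0,"dy": 0,"dz": -0.01,"wx": 0,"wy": 0,"wz": 0},{"dx": 0,"dy": 0,"dz": -0.01,"wx": 0,"wy": 0,"wz": 0},{"dx": 0,"dy": 0,"dz": -0.01,"wx": 0,"wy": 0,"wz": 0}]'

```text
time_s: 17.68
eef_pos: [0.5629, -0.3395, 0.0488]
eef_rot: [0.336, 0.765, 0.49, 0.249]
wrist_force: [-13.8, 6.5, 23.6]
opening: -0.001
grasp_force: 11.6
```

Emit:
servo_tool --steps '[{"dx": 0,"dy": 0,"dz": 0,"wx": 0,"wy": 0,"wz": 0},{"dx": 0,"dy": 0,"dz": 0,"wx": 0,"wy": 0,"wz": 0},{"dx": 0,"dy": 0,"dz": 0,"wx": 0,"wy": 0,"wz": 0},{"dx": 0,"dy": 0,"dz": 0,"wx": 0,"wy": 0,"wz": 0},{"dx": 0,"dy": 0,"dz": 0,"wx": 0,"wy": 0,"wz": 0}]'

```text
time_s: 18.1
eef_pos: [0.5629, -0.3395, 0.0488]
eef_rot: [0.336, 0.765, 0.49, 0.249]
wrist_force: [-14.4, 7.1, 24.0]
opening: 0.004
grasp_force: 11.6
```

Emit:
servo_tool --steps '[{"dx": 0,"dy": 0,"dz": 0,"wx": 0,"wy": 0,"wz": 0},{"dx": 0,"dy": 0,"dz": 0,"wx": 0,"wy": 0,"wz": 0},{"dx": 0,"dy": 0,"dz": 0,"wx": 0,"wy": 0,"wz": 0},{"dx": 0,"dy": 0,"dz": 0,"wx": 0,"wy": 0,"wz": 0},{"dx": 0,"dy": 0,"dz": 0,"wx": 0,"wy": 0,"wz": 0}]'

```text
time_s: 18.52
eef_pos: [0.563, -0.3395, 0.0488]
eef_rot: [0.336, 0.765, 0.49, 0.249]
wrist_force: [-13.3, 6.0, 23.3]
opening: 0.0
grasp_force: 11.6
```

Emit:
servo_tool --steps '[{"dx": 0,"dy": 0,"dz": 0.08,"wx": 0,"wy": 0,"wz": 0},{"dx": 0,"dy": 0,"dz": 0.18,"wx": 0,"wy": 0,"wz": 0},{"dx": 0,"dy": 0,"dz": 0.28,"wx": 0,"wy": 0,"wz": 0},{"dx": 0,"dy": 0,"dz": 0.38,"wx": 0,"wy": 0,"wz": 0},{"dx": 0,"dy": 0,"dz": 0.47,"wx": 0,"wy": 0,"wz": 0}]'

```text
time_s: 18.93
eef_pos: [0.5618, -0.3386, 0.0934]
eef_rot: [0.334, 0.766, 0.49, 0.247]
wrist_force: [-0.0, 0.6, -0.1]
opening: -0.004
grasp_force: 0.0
```

Emit:
servo_tool --steps '[{"dx": -0.12,"dy": 0.05,"dz": 0,"wx": 0,"wy": 0,"wz": 0},{"dx": -0.3,"dy": 0.12,"dz": 0,"wx": 0,"wy": 0,"wz": 0},{"dx": -0.48,"dy": 0.19,"dz": 0,"wx": 0,"wy": 0,"wz": 0},{"dx": -0.66,"dy": 0.25,"dz": 0,"wx": 0,"wy": 0,"wz": 0},{"dx": -0.76,"dy": 0.3,"dz": 0,"wx": 0,"wy": 0,"wz": 0}]'

```text
time_s: 19.35
eef_pos: [0.4842, -0.3074, 0.092]
eef_rot: [0.333, 0.767, 0.49, 0.247]
wrist_force: [0.6, 0.8, 0.3]
opening: 0.001
grasp_force: 0.0
```

```bash
python3 st.py; python3 - <<'E'
from fit import *
c=snap('scene','scene9.png'); P0=load('scene0.png'); P5=load('scene5.png')
def tip(c):
    h=cv2.cvtColor(c['frame'],cv2.COLOR_RGB2HSV); m=cv2.inRange(h,(15,110,90),(28,255,255)); m[:190]=0;m[260:]=0;m[:,:205]=0;m[:,255:]=0
    v,u=np.where(m); return u.mean().round(1),v.mean().round(1),len(u)
def red(c):
    h=cv2.cvtColor(c['frame'],cv2.COLOR_RGB2HSV); m=cv2.inRange(h,(0,180,90),(6,255,255))|cv2.inRange(h,(176,180,90),(180,255,255)); m[:175]=0;m[215:]=0;m[:,:170]=0;m[:,215:]=0
    v,u=np.where(m); return u.min(),u.max(),v.min(),v.max(),len(u)
def mint(c):
    m=cv2.inRange(cv2.cvtColor(c['frame'],cv2.COLOR_RGB2HSV),(68,90,50),(95,255,255)); n,l,st,ce=cv2.connectedComponentsWithStats(m); return [st[k].tolist() for k in range(1,n) if st[k][4]>20]
for x in(P0,P5,c): print('stamp',tip(x),'red',red(x),mint(x))
# static scene change outside arm
d=cv2.absdiff(c['frame'],P5['frame']).max(2)>40; n,l,st,ce=cv2.connectedComponentsWithStats(d.astype(np.uint8)); print([s.tolist() for s in st[1:] if s[4]>15])
E
```

```text
19.35 [ 0.4842 -0.3074  0.092 ] q [-1.06  0.12  2.32  1.61  0.51 -2.04] F [0.6 0.8 0.3]
toolz [ 0.706 -0.269 -0.656] tooly [ 0.587 -0.297  0.753]
[0.6178 0.2058 0.369 ] [[-1.6, 0.1], [1.9, -0.8], [1.4, -0.3], [-1.6, 1.4]]
[ 0.628  -0.2488 -0.0179] [[-0.3, -0.5], [-0.2, 0.1], [0.5, 0.2]]
stamp (np.float64(229.2), np.float64(219.2), 32) red (np.int64(177), np.int64(205), np.int64(180), np.int64(210), 345) [[326, 238, 36, 20, 349], [393, 268, 18, 22, 153], [394, 307, 23, 25, 317]]
stamp (np.float64(229.1), np.float64(219.0), 35) red (np.int64(177), np.int64(205), np.int64(180), np.int64(210), 344) [[221, 197, 30, 31, 490], [393, 268, 18, 22, 152], [394, 307, 23, 25, 318]]
stamp (np.float64(229.2), np.float64(218.9), 37) red (np.int64(177), np.int64(205), np.int64(180), np.int64(210), 346) [[221, 197, 30, 31, 491], [393, 268, 18, 22, 152], [394, 307, 23, 25, 317]]
[[213, 0, 194, 171, 12523], [310, 0, 23, 25, 281], [397, 0, 68, 189, 4809], [375, 2, 9, 7, 41], [457, 13, 10, 19, 77], [345, 37, 18, 32, 181], [363, 52, 7, 8, 28], [384, 128, 9, 12, 59], [262, 141, 73, 20, 847], [300, 159, 11, 3, 23], [261, 161, 102, 30, 992], [224, 167, 24, 20, 142], [257, 166, 14, 13, 61], [364, 168, 25, 23, 400]]
```

The treadle and stamp are back at rest and the pedal hasn't moved in the nest. The robot is clear with no force on it, so I hand in.

Emit:
servo_tool --steps '[{"dx": 0,"dy": 0,"dz": 0.1,"wx": 0,"wy": 0,"wz": 0},{"dx": 0,"dy": 0,"dz": 0.25,"wx": 0,"wy": 0,"wz": 0},{"dx": 0,"dy": 0,"dz": 0.4,"wx": 0,"wy": 0,"wz": 0},{"dx": 0,"dy": 0,"dz": 0.4,"wx": 0,"wy": 0,"wz": 0},{"dx": 0,"dy": 0,"dz": 0.4,"wx": 0,"wy": 0,"wz": 0}]'

```text
time_s: 19.82
eef_pos: [0.4864, -0.3092, 0.1339]
eef_rot: [0.335, 0.766, 0.49, 0.247]
wrist_force: [-0.3, 0.4, 0.1]
opening: 0.001
grasp_force: 0.0
```

```bash
python3 -c "
from h import *
print(workorder.hand_in())"
```

```text
the job is handed in; nothing more can be done
None
```

The mint pedal body is seated in the nest, the treadle was held at its stop for over a second and has come all the way back up, and the job is handed in at about 20 s; the hand-in returned no verdict.

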